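# Charge the reagent dishes and start the incubator

### The job

For every coloured dish standing on the bench, pluck the tablet of the same colour from the pocket tray and lay it in that dish, and build the charged dishes into one upright stack centred on the incubator's round plate, in whatever order you like; the tablets are brittle, so hold them with a light grip of 30 N or less. Then put the grey cover centrally on top of the stack, and after that press the orange start button fully down. Leave the tablets whose dish is not there, the white spares and the other things on the bench where they are.

Things in the scene. Friction and masses are not known exactly. Their poses are not given: they have to be found in the camera images.
- incubator: small white bench incubator, fixed, 140 (own x) x 230 (own y) x 35 mm high; origin at the centre of its underside, on the bench. A round aluminium plate (84 mm across, 5 mm high) stands on its top, its centre 55 mm towards own -y; the start button is 70 mm towards own +y
- plate (a point): centre of the upper face of the incubator's round plate, 40 mm above the bench
- start (a joint): orange round start button (28 mm across) on the incubator, pressed straight down: 0 m released, 0.006 m fully down; springs back; fully down takes about 5 N
- start_top (a point): centre of the button's upper face
- tray: black pocket tray, fixed, 110 (own x) x 164 (own y) x 12 mm high; origin at the centre of its underside, on the bench. Six pockets 5 mm deep, 23 x 15 mm, long side along own x, at own x = -27 and +27 mm, y = -54, 0 and +54 mm; each holds a tablet
- cover: grey round cover, 68 mm across and 7 mm thick, with a black upright knob (20 mm across, 20 mm tall) in the middle of its top; origin at the centre of its underside. Lies loose on the bench
- dish_red: red open round dish, 66 mm across outside, 20 mm high, wall 4 mm, floor 4 mm; origin at the centre of its underside, z up. Loose on the bench, or absent on some days
- dish_yellow: yellow open round dish, 66 mm across outside, 20 mm high, wall 4 mm, floor 4 mm; origin at the centre of its underside, z up. Loose on the bench, or absent on some days
- dish_green: green open round dish, 66 mm across outside, 20 mm high, wall 4 mm, floor 4 mm; origin at the centre of its underside, z up. Loose on the bench, or absent on some days
- dish_blue: blue open round dish, 66 mm across outside, 20 mm high, wall 4 mm, floor 4 mm; origin at the centre of its underside, z up. Loose on the bench, or absent on some days
- tablet_red: red oblong reagent tablet, brittle, 20 (own x) x 12 (own y) x 12 mm high; origin at the centre of its underside. Starts in a pocket of the tray, standing 7 mm proud of it
- tablet_yellow: yellow oblong reagent tablet, brittle, 20 (own x) x 12 (own y) x 12 mm high; origin at the centre of its underside. Starts in a pocket of the tray, standing 7 mm proud of it
- tablet_green: green oblong reagent tablet, brittle, 20 (own x) x 12 (own y) x 12 mm high; origin at the centre of its underside. Starts in a pocket of the tray, standing 7 mm proud of it
- tablet_blue: blue oblong reagent tablet, brittle, 20 (own x) x 12 (own y) x 12 mm high; origin at the centre of its underside. Starts in a pocket of the tray, standing 7 mm proud of it
- tablet_white_a: white spare tablet, same size as the others, in the tray; not to be used
- tablet_white_b: white spare tablet, same size as the others, in the tray; not to be used
- reagent: small reagent bottle with a blue cap, 38 mm across, 75 mm tall, a bystander; origin at the centre of its underside
- slide_box: wooden slide box, 85 x 34 x 28 mm, a bystander; origin at the centre of its underside
- forceps: steel forceps 150 mm long, lying flat, a bystander
There are look-alikes about, which are no part of the job. Several things have the shape of the dish_yellow; the one meant has the colours described above. Several things have the shape of the cover; the one meant has the colours described above.

How it is judged (in metres and radians):
On the way, in this order (a step that is already met when the one before it is completed fails the run):
1. every dish present stands in the centred stack on the plate with its own tablet in it (horizontal distance between each of dish_red, dish_yellow, dish_green, dish_blue and plate below 0.008 m and angle between each of dish_red, dish_yellow, dish_green, dish_blue's own z axis and vertical below 0.1 rad and z of each of dish_red, dish_yellow, dish_green, dish_blue in the frame of plate below 0.075 m and linear speed of each of dish_red, dish_yellow, dish_green, dish_blue below 0.03 m/s and horizontal distance between tablet_red and dish_red below 0.028 m and z of tablet_red in the frame of dish_red between 0 and 0.018 m and horizontal distance between tablet_yellow and dish_yellow below 0.028 m and z of tablet_yellow in the frame of dish_yellow between 0 and 0.018 m and horizontal distance between tablet_green and dish_green below 0.028 m and z of tablet_green in the frame of dish_green between 0 and 0.018 m and horizontal distance between tablet_blue and dish_blue below 0.028 m and z of tablet_blue in the frame of dish_blue between 0 and 0.018 m), for 0.2 s.
2. the cover lies centred on top of the stack (all of step 1 and horizontal distance between cover and plate below 0.008 m and angle between cover's own z axis and vertical below 0.1 rad and linear speed of cover below 0.03 m/s and z of cover in the frame of dish_red above 0.015 m and z of cover in the frame of dish_yellow above 0.015 m and z of cover in the frame of dish_green above 0.015 m and z of cover in the frame of dish_blue above 0.015 m), for 0.2 s.
3. the start button is pressed fully down (value of joint start above 0.0045 m), for 0.03 s.
At the end, for the whole second after the job is handed in: every dish present in one level stack, within 8 mm of the plate's centre, its own colour's tablet inside; cover level on top within 8 mm of centre; tablets without a dish within 15 mm of their start; button pressed and released; all at rest (all of step 2 and ((horizontal distance between tablet_red and dish_red below 0.028 m and z of tablet_red in the frame of dish_red between 0 and 0.018 m) or distance of tablet_red from where it was at the start of the episode below 0.015 m) and ((horizontal distance between tablet_yellow and dish_yellow below 0.028 m and z of tablet_yellow in the frame of dish_yellow between 0 and 0.018 m) or distance of tablet_yellow from where it was at the start of the episode below 0.015 m) and ((horizontal distance between tablet_green and dish_green below 0.028 m and z of tablet_green in the frame of dish_green between 0 and 0.018 m) or distance of tablet_green from where it was at the start of the episode below 0.015 m) and ((horizontal distance between tablet_blue and dish_blue below 0.028 m and z of tablet_blue in the frame of dish_blue between 0 and 0.018 m) or distance of tablet_blue from where it was at the start of the episode below 0.015 m) and value of joint start below 0.002 m); the robot touches nothing.
It fails at once if a tablet is squeezed: the two fingers together press on it with more than 80 N (contact force between the fingers and tablet_red above 80 N or contact force between the fingers and tablet_yellow above 80 N or contact force between the fingers and tablet_green above 80 N or contact force between the fingers and tablet_blue above 80 N).
It fails at once if a white spare tablet or a bystander is displaced by more than 20 mm (distance of any of tablet_white_a, tablet_white_b, reagent, slide_box, forceps from where it was at the start of the episode above 0.02 m).
Of dish_red, dish_yellow, dish_green, dish_blue only 3 to 4 are there at a start; the rules pass over those that are not, and their reading is None.
At some moment in a run one of cover may be knocked a few centimetres aside while the robot is not near it.
Once in a run the grip may slacken for a moment while it holds something.
It also fails if it takes over 210 s, if anything falls off the work surface, if the arm or the gripper's body presses on something with over 40 N, if the wrist force passes 120 N, or if a joint passes its speed limit or range.

### The arm

A 6-joint arm with a two-finger parallel gripper is mounted at the origin on the work surface. World frame = base frame: x ahead of the robot, y to its left, z up, the work surface at z = 0. Lengths are in mm, angles in rad, forces in N, time in s.
With the tool pointing down it reaches from about 325 to 900 mm from the base axis. Payload 6.1 kg.
Tool frame: the origin (TCP) lies at the very end of the fingers, on their centre line; the grasp point (between the pads) lies 19 mm behind it; z points along the fingers, y is the line along which they close (so a half turn about z gives the same grasp; the last joint's range is limited). The gripper opens to 85 mm and grips with 20 to 120 N. Pads are 22 mm wide; open, the fingers measure 114 mm over their backs; the gripper's body (76 mm by 85 mm) begins 54 mm behind the grasp point. The pads swing forward as they close: fully open they stand 13 mm farther back than shut.
Start: joints at [-1.464, 0.22, 1.526, -0, 1.395, -0.126], TCP at [144.183, -608.134, 231.3] pointing down, gripper open.
Joint ranges: [-2.98, 2.98], [-0.91, 2.08], [0.09, 2.57], [-1.24, 4.39], [0.2, 2.65], [-2.68, 2.68]. Speed limits (rad/s): [2.57, 2.57, 3.01, 3.14, 3.14, 3.14].

### API

Orientations are given as a unit quaternion [w, x, y, z].
In Python, from station import sense, grab_frame, close_job gives the robot as it stands. The module is installed in compiled form; this text tells all that it offers.
- The arm moves only by the tool servo_tool, never from a script. Its argument "motion" is a list of rows, each a list of 6 numbers: the shift along the tool's x, y, z normalised to -1 to 1, where 1 is 250 mm, then the turn, a rotation vector about the tool's x, y, z normalised to -1 to 1, where 1 is 1.5 rad. A call has exactly 5 rows; each row shifts and turns the commanded pose from where the row before left it, along the tool's axes as they then stand; what a row does not reach is not made up. A row lasts 1/12 s, in which the tool goes at most 41.7 mm and 7.16 degrees, less where a joint would pass 70% of its speed; a pose out of reach is approached as far as the arm can. A call with a number of a shift or a turn outside -1 to 1 is refused whole. A call with a gripper value outside its range is refused whole. "jaw" is the closure, from 0 (fully open) to 1 (shut), set as the call begins (left out, the last holds). The fingers move at their own pace and stop on an object; the grip force is fixed at half the most. Time passes only in rows, so rows that do not move let the fingers close, or fill a call up. It gives the time, the measured TCP pose, the force, the opening and the grip force at its end, in the units of the state.
- sense(): the state, without advancing time (a new reading comes with each control period).
- grab_frame(name): name is "scene" or "side" or "wrist"; returns a dict with "color" (480x640x3 uint8, blue, green, red), "K" (3x3 intrinsics, pixels), "distortion" ([k1, k2, p1, p2, k3] as OpenCV has them; the pictures are not rectified), "R" (3x3) and "t" (3): a world point X has camera coordinates R X + t. Camera axes: x right, y down, z forward; pixel columns grow to the right and rows downward; lengths in mm; the calibration is good to about 2 mm. A picture is of the moment at which its call begins. There is no depth.
- close_job(): hands the job in; it is judged then, once.
The state is a dict: "t": time; "joint_positions": joint angles; "dq": joint speeds; "effort": joint torques, N m; "ee_pos": TCP position; "tool_rot": TCP orientation; "ft_force": force on the tool from outside, world axes, zero at the start; "moment": the same for the moment, N m; "finger_gap": opening from 0.0 (shut) to 1.0 (fully open); "gripper_force": force on a finger pad.
Only numpy, scipy, OpenCV 4.12 (cv2) and the standard library are available. Lean on these libraries where they do the work, as an engineer would, in place of code of your own. Each camera call takes 0.05 s, during which the arm holds its last target. There are 200 camera calls.

## Working session

There is one attempt and no reset: what is moved stays moved. The work goes in short steps, Python scripts to look and compute and a tool call to move; the robot and the scene stay as the last step left them, time stands still between calls to the robot, and variables do not carry over. Pictures are saved under pics/ and viewed, at most 14 in all, crops included, and the job is handed in when it is done.

Besides the shell and the picture viewer there is one more tool, called after "Request:" as name(argument=value, ...) on one line, values as JSON. servo_tool: Moves the arm, as the interface text tells. Scaled input: -1 to 1 covers 250 mm each way for a shift and 1.5 rad each way for a turn. Its arguments: {"type":"object","properties":{"motion":{"type":"array"},"jaw":{"type":"number"}},"required":["motion"]}

```bash
mkdir -p pics; cat > h.py <<'E'
import numpy as np,cv2,pickle,sys
from station import sense,grab_frame,close_job
def shot(cam,name):
    f=grab_frame(cam); cv2.imwrite(f'pics/{name}.png',f['color']); pickle.dump(f,open(f'pics/{name}.pkl','wb')); return f
def load(name): return pickle.load(open(f'pics/{name}.pkl','rb'))
def ray(f,uv):
    p=cv2.undistortPoints(np.array([[uv]],float),np.array(f['K']),np.array(f['distortion']))[0,0]
    R=np.array(f['R']);t=np.array(f['t']).ravel()
    d=R.T@np.array([p[0],p[1],1]); return -R.T@t,d/np.linalg.norm(d)
def atz(f,uv,z):
    c,d=ray(f,uv); return c+d*(z-c[2])/d[2]
def proj(f,X):
    r=cv2.Rodrigues(np.array(f['R']))[0]
    return cv2.projectPoints(np.array(X,float).reshape(-1,3),r,np.array(f['t'],float),np.array(f['K']),np.array(f['distortion']))[0].reshape(-1,2)
def tri(obs):
    A=np.zeros((3,3));b=np.zeros(3)
    for f,uv in obs:
        c,d=ray(f,uv);P=np.eye(3)-np.outer(d,d);A+=P;b+=P@c
    return np.linalg.solve(A,b)
E
python3 - <<'E'
from h import *
for c in ['scene','side','wrist']:
    f=shot(c,c+'0'); R=np.array(f['R']); print(c,(-R.T@np.array(f['t']).ravel()).round(),R[2].round(2),f['K'][0][0])
print(sense())
E
```

```text
scene [1207. -418.  830.] [-0.59  0.4  -0.7 ] 456.3263037794416
side [448. 541. 743.] [ 0.16 -0.63 -0.76] 464.8618027843203
wrist [ 225. -588.  374.] [-0.31 -0.07 -0.95] 367.8786960524523
{'t': 0.15, 'joint_positions': array([-1.46409994e+00,  2.21073162e-01,  1.52731810e+00, -3.02358486e-05,
        1.39467019e+00, -1.26133077e-01]), 'dq': array([ 0.00108875, -0.002395  , -0.00369733, -0.00028991,  0.00035381,
        0.00089697]), 'effort': array([ 1.31819615e-03, -4.97484756e+01, -3.89903033e+01, -1.02596057e-04,
        7.12592213e-03, -1.23763007e-05]), 'ee_pos': array([ 144.12603517, -607.6994381 ,  230.44905936]), 'tool_rot': array([-7.34507489e-04,  9.93230878e-01,  1.16154569e-01, -7.74437755e-06]), 'ft_force': array([0.33384361, 0.82990674, 0.035724  ]), 'moment': array([-0.03411129,  0.00856203, -0.01323019]), 'gripper_force': 0.0, 'finger_gap': 1.0013823189027737}
```

View pics/scene0.png

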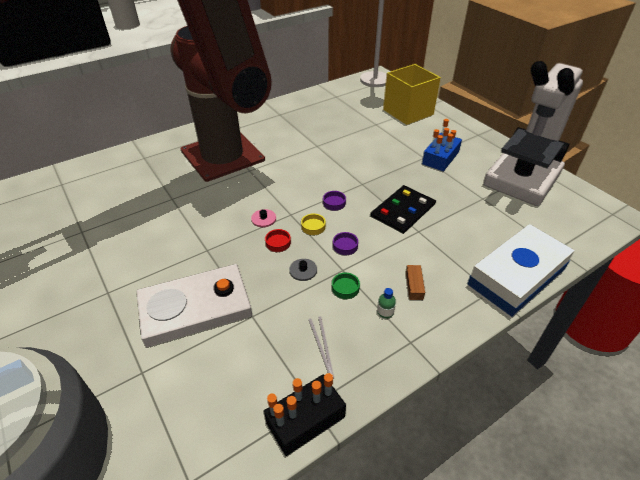

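View pics/side0.png

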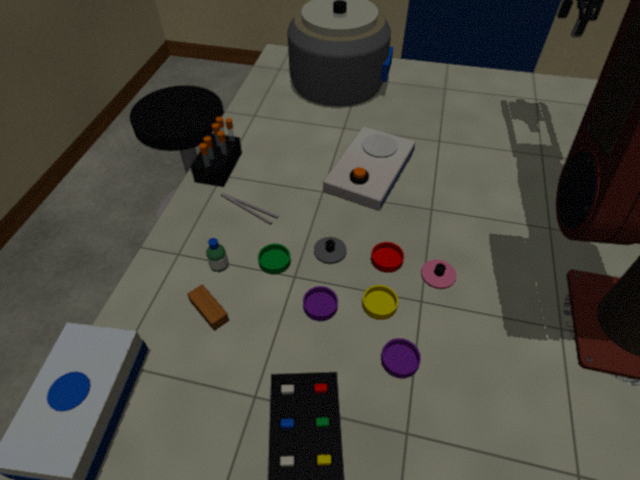

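```bash
cat > fit.py <<'E'
from h import *
from scipy.optimize import least_squares
def blob(f,seed,tol=None):
    """hull of the hue-connected blob round the seed pixel"""
    im=f['color']; hsv=cv2.cvtColor(im,cv2.COLOR_BGR2HSV).astype(int)
    s=seed; h0=hsv[s[1],s[0],0]; dh=np.abs(hsv[...,0]-h0); dh=np.minimum(dh,180-dh)
    m=((dh<9)&(hsv[...,1]>110)&(hsv[...,2]>35)).astype(np.uint8)
    n,l=cv2.connectedComponents(m); k=l[s[1],s[0]]
    ys,xs=np.where(l==k); hull=cv2.convexHull(np.c_[xs,ys].astype(np.float32))
    return cen(hull)
def cen(h):
    M=cv2.moments(h); return np.array([M['m10']/M['m00'],M['m01']/M['m00'],M['m00']])
a=np.linspace(0,2*np.pi,60)
def cyl(x,y,z0,r,h): return np.vstack([np.c_[x+r*np.cos(a),y+r*np.sin(a),0*a+z] for z in (z0,z0+h)])
def pc(f,P): return cen(cv2.convexHull(proj(f,P).astype(np.float32)))[:2]
def fitcyl(obs,r,h,x0,fixz=None):
    g=lambda p: np.concatenate([pc(f,cyl(p[0],p[1],p[2] if fixz is None else fixz,r,h))-c[:2] for f,c in obs])
    s=least_squares(g,x0,x_scale=10,diff_step=1e-3); return s.x,s.fun
E
python3 - <<'E'
from fit import *
S,D=load('scene0'),load('side0')
def rimseed(f,c):  # nearest saturated pixel
    return c
for n,a1,b1 in [('red',(267,241),(373,259)),('yellow',(303,226),(364,305)),('green',(335,290),(260,262))]:
    o=[]
    for f,s in((S,a1),(D,b1)):
        hsv=cv2.cvtColor(f['color'],cv2.COLOR_BGR2HSV); 
        o.append((f,blob(f,s))); print(n,hsv[s[1],s[0]],o[-1][1].round(1))
    x,r=fitcyl(o,33,20,np.array([500.,-100,1])); print(n,x.round(1),r.round(2))
    print('  fixed z0', fitcyl(o,33,20,np.array([500.,-100,1]),0)[0][:2].round(1))
for n,s,d,z in [('cover knob top',(303,263),(330,241),27),('plate',(167,304),(380,146),40),('button',(223,284),(359,174),46),
 ('t_red',(385,211),(321,387),19),('t_yel',(406,192),(324,459),19),('t_grn',(396,202),(322,421),19),('t_blu',(412,210),(287,422),19),('wA',(423,200),(287,461),19),('wB',(401,220),(288,389),19),('bottle cap',(389,292),(213,241),75),('slide',(416,277),(206,303),28),('purpA',(346,241),(320,301),15),('purpB',(334,199),(400,356),15),('pink knob',(263,213),(440,268),27)]:
    print(n,tri([(S,s),(D,d)]).round(1),atz(S,s,z)[:2].round(1),atz(D,d,z)[:2].round(1))
big=lambda f,x,y,w,h:cv2.resize(f['color'][y:y+h,x:x+w],None,fx=800/w,fy=800/w,interpolation=cv2.INTER_CUBIC)
cv2.imwrite('pics/c1.png',big(S,230,170,210,150))
E
```

```text
red [  1 224 205] [277.6 240.  465.5]
red [  1 255  87] [387.  256.2 796. ]
red [448.2 -49.9   4.3] [ 0.16  0.1   0.12 -0.08]
  fixed z0 [447.5 -51.1]
yellow [ 26 202 189] [313.  223.7 421. ]
yellow [ 27 255  86] [379.7 301.6 986.5]
yellow [446.5  59.    4.2] [ 0.15  0.08  0.1  -0.06]
  fixed z0 [446.   57.8]
green [ 66 183  88] [345.3 285.3 562. ]
green [ 69 252  76] [273.6 257.7 697. ]
green [666.8   5.8   4.5] [ 0.19  0.08  0.16 -0.08]
  fixed z0 [666.6   5. ]
cover knob top [564.9 -47.1  31.2] [562.5 -44.7] [565.  -51.3]
plate [ 510.8 -358.8   38.8] [ 511.7 -358.9] [ 510.8 -357. ]
button [ 539.2 -236.6   51.7] [ 532.5 -235.9] [ 541.1 -241.2]
t_red [515.4 246.   18.9] [516.7 246.6] [514.3 245.1]
t_yel [485.6 349.1  19.2] [485.5 349.3] [485.6 349.1]
t_grn [501.6 297.2  17.5] [504.  296.5] [500.6 297. ]
t_blu [553.1 311.1  18. ] [554.5 310.6] [552.4 311. ]
wA [538.  364.9  18.6] [539.2 365. ] [537.2 364.3]
wB [566.2 260.3  16.4] [569.  258.7] [565.  260.7]
bottle cap [772.5  39.6  74.7] [773.7  40.1] [771.4  39.1]
slide [749.7 146.7  32.2] [747.1 149.5] [751.6 144.5]
purpA [553.3  88.6  20.9] [549.   92.5] [553.7  84.5]
purpB [397.2 161.1  18.5] [393.3 163.4] [397.3 159.6]
pink knob [345.6 -35.8  24.5] [348.2 -37. ] [346.  -33.8]
```

View pics/c1.png

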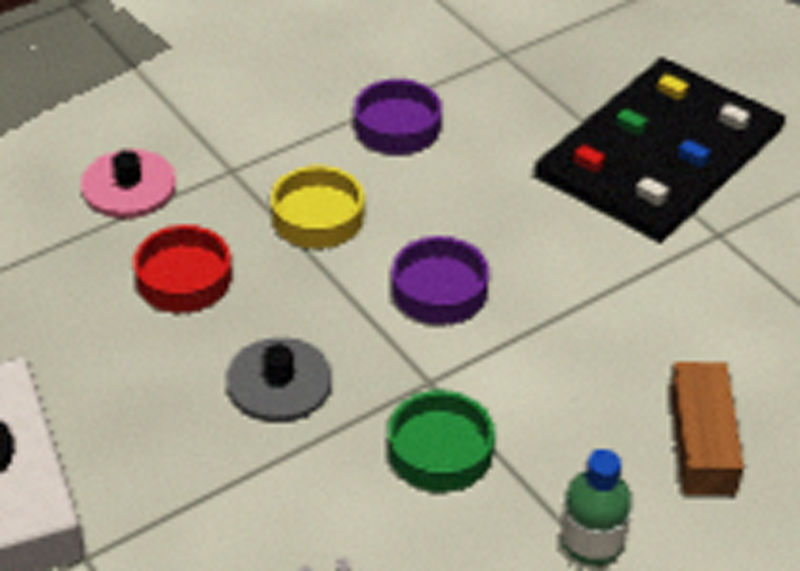

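```bash
cat > plan.py <<'E'
from h import *
from scipy.spatial.transform import Rotation as Ro
def plan(x,y,z,phi=None,rows=None,src=None):
    """rows (normalised) from measured pose (or src=(x,y,z,phi)) to target; phi = world angle of tool x, deg"""
    s=sense(); q=s['tool_rot']; R=Ro.from_quat([*q[1:],q[0]]).as_matrix()
    p=np.array(s['ee_pos']); cur=np.degrees(np.arctan2(R[1,0],R[0,0]))
    if src is not None: p=np.array(src[:3],float);cur=src[3]
    phi=cur if phi is None else phi
    c=np.radians(cur); d=np.array([x,y,z])-p
    T=np.array([d[0]*np.cos(c)+d[1]*np.sin(c), d[0]*np.sin(c)-d[1]*np.cos(c), -d[2]])/250
    turn=-np.radians(phi-cur)/1.5
    n=rows or int(np.ceil(max(np.linalg.norm(T)/.16,abs(turn)/.08,1)))
    print(f'from {p.round(1)} phi {cur:.1f} tilt {np.degrees(np.arccos(-R[2,2])):.2f}: total {T.round(4)} turn {turn:.4f}; {n} rows of {(T/n).round(4)}')
    return (x,y,z,phi)
E
python3 -c "
from plan import *
a=plan(480,-300,231);plan(526,300,150,src=a)
s=sense();plan(*s['ee_pos'],16.1)"
```

```text
from [ 144.1 -607.7  230.4] phi 13.3 tilt 0.08: total [ 1.5912 -0.8876 -0.0022] turn -0.0000; 12 rows of [ 0.1326 -0.074  -0.0002]
from [ 480. -300.  231.] phi 13.3 tilt 0.08: total [ 0.7328 -2.2928  0.324 ] turn -0.0000; 16 rows of [ 0.0458 -0.1433  0.0202]
from [ 144.1 -607.7  230.4] phi 13.3 tilt 0.08: total [ 0.  0. -0.] turn -0.0321; 1 rows of [ 0.  0. -0.]
```

Request:
servo_tool(motion=[[0.106,-0.059,0,0,0,-0.032],[0.106,-0.059,0,0,0,0],[0.106,-0.059,0,0,0,0],[0.106,-0.059,0,0,0,0],[0.106,-0.059,0,0,0,0]])

```text
t: 0.57
ee_pos: [252.7, -500.3, 230.9]
tool_rot: [-0.0, 0.99, 0.14, -0.0]
ft_force: [0.3, -0.2, 0.6]
finger_gap: 1.002
gripper_force: 0.0
```

Request:
servo_tool(motion=[[0.106,-0.059,0,0,0,0],[0.106,-0.059,0,0,0,0],[0.106,-0.059,0,0,0,0],[0.106,-0.059,0,0,0,0],[0.106,-0.059,0,0,0,0]])

```text
t: 0.98
ee_pos: [359.7, -392.7, 231.1]
tool_rot: [-0.0, 0.99, 0.14, -0.0]
ft_force: [-0.1, -0.4, 0.1]
finger_gap: 0.996
gripper_force: 0.0
```

Request:
servo_tool(motion=[[0.106,-0.059,0,0,0,0],[0.106,-0.059,0,0,0,0],[0.106,-0.059,0,0,0,0],[0.106,-0.059,0,0,0,0],[0,0,0,0,0,0]])

```text
t: 1.4
ee_pos: [447.2, -304.1, 231.1]
tool_rot: [-0.001, 0.99, 0.142, 0.001]
ft_force: [-0.2, 0.1, 1.0]
finger_gap: 0.999
gripper_force: 0.0
```

```bash
python3 -c "
from plan import *
shot('wrist','w_inc')
plan(526,300,150,16.1)"
```

```text
from [ 445.8 -305.9  231. ] phi 16.3 tilt 0.04: total [ 0.9891 -2.2356  0.324 ] turn 0.0026; 16 rows of [ 0.0618 -0.1397  0.0203]
```

View pics/w_inc.png

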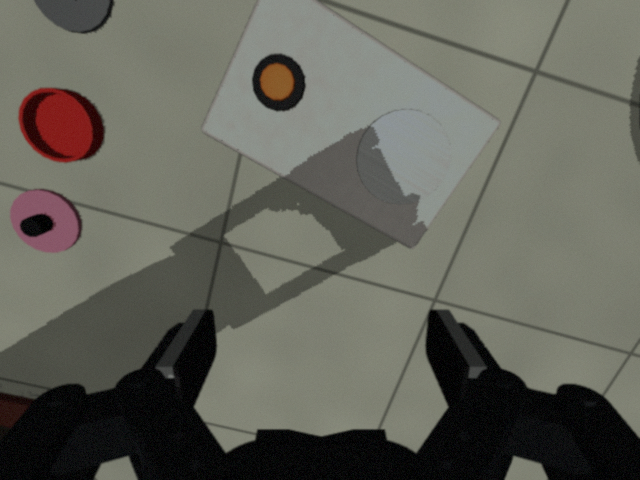

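Request:
servo_tool(motion=[[0.0495,-0.1118,0.0162,0,0,0],[0.0495,-0.1118,0.0162,0,0,0],[0.0495,-0.1118,0.0162,0,0,0],[0.0495,-0.1118,0.0162,0,0,0],[0.0495,-0.1118,0.0162,0,0,0]])

```text
t: 1.87
ee_pos: [464.5, -156.2, 210.7]
tool_rot: [0.0, 0.99, 0.139, -0.0]
ft_force: [0.6, 0.5, -0.7]
finger_gap: 1.003
gripper_force: 0.0
```

Request:
servo_tool(motion=[[0.0495,-0.1118,0.0162,0,0,0],[0.0495,-0.1118,0.0162,0,0,0],[0.0495,-0.1118,0.0162,0,0,0],[0.0495,-0.1118,0.0162,0,0,0],[0.0495,-0.1118,0.0162,0,0,0]])

```text
t: 2.28
ee_pos: [485.6, -4.8, 190.5]
tool_rot: [0.0, 0.99, 0.139, -0.0]
ft_force: [0.1, -0.1, 0.7]
finger_gap: 1.002
gripper_force: 0.0
```

Request:
servo_tool(motion=[[0.0495,-0.1118,0.0162,0,0,0],[0.0495,-0.1118,0.0162,0,0,0],[0.0495,-0.1118,0.0162,0,0,0],[0.0495,-0.1118,0.0162,0,0,0],[0.0495,-0.1118,0.0162,0,0,0]])

```text
t: 2.7
ee_pos: [506.7, 146.7, 170.2]
tool_rot: [0.0, 0.99, 0.139, -0.0]
ft_force: [0.1, -0.0, 0.7]
finger_gap: 1.003
gripper_force: 0.0
```

Request:
servo_tool(motion=[[0.0495,-0.1118,0.0162,0,0,0],[0.0495,-0.1118,0.0162,0,0,0],[0.0495,-0.1118,0.0162,0,0,0],[0.0495,-0.1118,0.0162,0,0,0],[0,0,0,0,0,0]], jaw=0.65)

```text
t: 3.12
ee_pos: [523.1, 270.7, 153.2]
tool_rot: [-0.001, 0.99, 0.141, -0.0]
ft_force: [-0.6, 0.1, -0.3]
finger_gap: 0.352
gripper_force: 0.0
```

```bash
python3 -c "
from plan import *
f=load('w_inc'); print('plate',atz(f,(405,157),40),'button',atz(f,(277,82),46))
shot('wrist','w_tray')
print(sense()['finger_gap'], sense()['ee_pos'])"
```

```text
plate [ 512.76414803 -363.14709499   40.        ] button [ 540.3756372  -239.05143053   46.        ]
0.3513951705744496 [522.93784745 268.51547517 153.34776469]
```

View pics/w_tray.png

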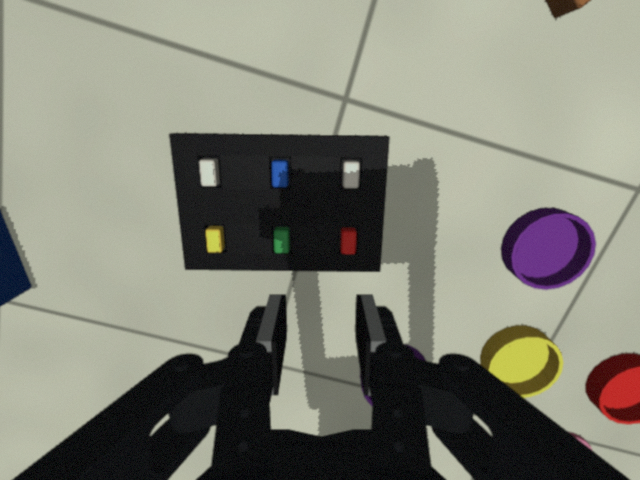

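```bash
python3 - <<'E'
from fit import *
f=load('w_tray'); yaw0=16.1
def box(x,y,z0,z1,th):
    c,s=np.cos(th),np.sin(th); return np.array([[x+c*a-s*b,y+s*a+c*b,z] for a in(-10,10) for b in(-6,6) for z in(z0,z1)])
obs=[];pos=[];names=['yellow','green','red','blue']
off={'yellow':(-27,54),'green':(-27,0),'red':(-27,-54),'blue':(27,0)}
S,D=load('scene0'),load('side0')
px={'yellow':[(f,(215,240)),(S,(406,192)),(D,(324,459))],'green':[(f,(282,240)),(S,(396,202)),(D,(322,421))],'red':[(f,(349,242)),(S,(385,211)),(D,(321,387))],'blue':[(f,(280,175)),(S,(412,210)),(D,(287,422))]}
for key,fs in (('wrist',[0]),('all',[0,1,2])):
    O=[(n,px[n][i][0],blob(*px[n][i])[:2]) for n in names for i in fs]
    def g(p):
        r=[]
        for n,F,c in O:
            a,b=off[n];C,s=np.cos(p[2]),np.sin(p[2])
            r.append(pc(F,box(p[0]+C*a-s*b,p[1]+s*a+C*b,12+p[3],19+p[3],p[2]))-c)
        return np.concatenate(r)
    R=least_squares(g,[526,305,.28,0],x_scale=[10,10,.1,5],diff_step=1e-4); p=R.x
    print(key,p[:2].round(1),np.degrees(p[2]).round(2),p[3].round(1),'rms',np.sqrt((R.fun**2).mean()).round(2))
    C,s=np.cos(p[2]),np.sin(p[2])
    for n in names: a,b=off[n]; print('  ',n,round(p[0]+C*a-s*b,1),round(p[1]+s*a+C*b,1))
x,r=fitcyl([(f,blob(f,(520,363)))],33,20,np.array([446.,58,0]),0);print('yellow dish wrist',x[:2],r)
E
```

```text
wrist [526.5 304.9] 15.6 0.0 rms 0.1
   yellow 486.0 349.7
   green 500.5 297.7
   red 515.0 245.6
   blue 552.5 312.2
all [526.5 304.7] 15.65 0.0 rms 0.48
   yellow 485.9 349.5
   green 500.5 297.5
   red 515.1 245.5
   blue 552.5 312.0
yellow dish wrist [446.92949533  56.33129661] [ 1.32311789e-06 -6.07530808e-07]
```

```bash
python3 -c "
from plan import *
a=plan(515,245.6,60,15.65); plan(515,245.6,14.5,15.65,src=a)"
```

```text
from [522.9 268.5 153.3] phi 16.2 tilt 0.08: total [-0.0561  0.0791  0.3734] turn 0.0068; 3 rows of [-0.0187  0.0264  0.1245]
from [515.  245.6  60. ] phi 15.7 tilt 0.08: total [0.    0.    0.182] turn -0.0000; 2 rows of [0.    0.    0.091]
```

Request:
servo_tool(motion=[[-0.0187,0.0264,0.1245,0,0,0.0068],[-0.0187,0.0264,0.1245,0,0,0],[-0.0187,0.0264,0.1245,0,0,0],[0,0,0,0,0,0],[0,0,0,0,0,0]])

```text
t: 3.58
ee_pos: [513.5, 242.5, 59.5]
tool_rot: [0.001, 0.991, 0.134, -0.002]
ft_force: [-1.2, -0.1, 0.9]
finger_gap: 0.35
gripper_force: 0.0
```

```bash
python3 -c "
from plan import *
plan(515,245.6,14.5,15.65)"
```

```text
from [513.5 242.5  59.5] phi 15.4 tilt 0.28: total [ 0.0089 -0.0106  0.18  ] turn -0.0030; 2 rows of [ 0.0045 -0.0053  0.09  ]
```

Request:
servo_tool(motion=[[0.009,-0.0106,0.02,0,0,-0.003],[0,0,0,0,0,0],[0,0,0,0,0,0],[0,0,0,0,0,0],[0,0,0,0,0,0]])

```text
t: 4.0
ee_pos: [517.3, 248.2, 57.2]
tool_rot: [-0.0, 0.991, 0.137, 0.001]
ft_force: [0.9, -0.4, 0.3]
finger_gap: 0.352
gripper_force: 0.0
```

```bash
python3 -c "
from fit import *
from plan import *
f=shot('wrist','w_a')
plan(515,245.6,14.5,15.65)
m=None
hsv=cv2.cvtColor(f['color'],cv2.COLOR_BGR2HSV)
m=(((hsv[...,0]<8)|(hsv[...,0]>172))&(hsv[...,1]>120)&(hsv[...,2]>40)).astype(np.uint8)
n,l,st,c=cv2.connectedComponentsWithStats(m)
for i in range(1,n):
  if st[i,4]>60: print(st[i],c[i].round(1))
print(proj(f,[[515,245.6,15.5]]),proj(f,[[s for s in sense()['ee_pos']]]))
"
```

```text
from [517.1 248.1  56.9] phi 15.8 tilt 0.08: total [-0.0107  0.0074  0.1696] turn 0.0015; 2 rows of [-0.0053  0.0037  0.0848]
[313 257  24  42 944] [324.4 277.3]
[[324.3514024 277.8312292]] [[321.11705266 311.72669921]]
```

Request:
servo_tool(motion=[[-0.0107,0.0074,0.06,0,0,0.0015],[0,0,0.06,0,0,0],[0,0,0.045,0,0,0],[0,0,0,0,0,0],[0,0,0,0,0,0]])

```text
t: 4.47
ee_pos: [513.8, 245.1, 14.1]
tool_rot: [0.0, 0.991, 0.136, -0.001]
ft_force: [-0.6, 0.6, -0.0]
finger_gap: 0.349
gripper_force: 0.0
```

Request:
servo_tool(motion=[[0,0,0,0,0,0],[0,0,0,0,0,0],[0,0,0,0,0,0],[0,0,0,0,0,0],[0,0,0,0,0,0]], jaw=0.82)

```text
t: 4.88
ee_pos: [514.8, 245.4, 15.2]
tool_rot: [-0.0, 0.991, 0.136, 0.0]
ft_force: [-0.3, -0.2, -0.2]
finger_gap: 0.182
gripper_force: 0.0
```

```bash
python3 -c "
from plan import *
plan(515,245.6,14.5,15.65)"
```

```text
from [514.8 245.4  15.2] phi 15.6 tilt 0.05: total [ 0.0012 -0.0006  0.0029] turn -0.0002; 1 rows of [ 0.0012 -0.0006  0.0029]
```

Request:
servo_tool(motion=[[0,0,0.002,0,0,0],[0,0,0,0,0,0],[0,0,0,0,0,0],[0,0,0,0,0,0],[0,0,0,0,0,0]], jaw=0.85)

```text
t: 5.3
ee_pos: [514.4, 245.2, 14.2]
tool_rot: [-0.0, 0.991, 0.136, -0.0]
ft_force: [-0.4, -0.2, -0.8]
finger_gap: 0.147
gripper_force: 0.0
```

Request:
servo_tool(motion=[[0,0,0,0,0,0],[0,0,0,0,0,0],[0,0,0,0,0,0],[0,0,0,0,0,0],[0,0,0,0,0,0]], jaw=0.862)

```text
t: 5.72
ee_pos: [514.4, 245.2, 14.2]
tool_rot: [0.0, 0.991, 0.136, -0.0]
ft_force: [-0.5, -0.0, -0.0]
finger_gap: 0.14
gripper_force: 3.3
```

Request:
servo_tool(motion=[[0,0,0,0,0,0],[0,0,0,0,0,0],[0,0,0,0,0,0],[0,0,0,0,0,0],[0,0,0,0,0,0]], jaw=0.867)

```text
t: 6.13
ee_pos: [514.4, 245.3, 14.2]
tool_rot: [-0.0, 0.991, 0.136, -0.0]
ft_force: [-0.6, -0.7, 0.0]
finger_gap: 0.135
gripper_force: 9.8
```

Request:
servo_tool(motion=[[0,0,0,0,0,0],[0,0,0,0,0,0],[0,0,0,0,0,0],[0,0,0,0,0,0],[0,0,0,0,0,0]], jaw=0.871)

```text
t: 6.55
ee_pos: [514.4, 245.2, 14.2]
tool_rot: [0.0, 0.991, 0.136, -0.0]
ft_force: [-0.7, -0.6, -0.1]
finger_gap: 0.134
gripper_force: 15.0
```

Request:
servo_tool(motion=[[0,0,0,0,0,0],[0,0,0,0,0,0],[0,0,0,0,0,0],[0,0,0,0,0,0],[0,0,-0.02,0,0,0]], jaw=0.878)

```text
t: 6.97
ee_pos: [513.6, 245.0, 18.4]
tool_rot: [0.0, 0.991, 0.136, -0.001]
ft_force: [0.8, 0.2, 0.3]
finger_gap: 0.127
gripper_force: 24.0
```

Request:
servo_tool(motion=[[0,0,-0.05,0,0,0],[0,0,-0.1,0,0,0],[0,0,-0.1,0,0,0],[0,0,0,0,0,0],[0,0,0,0,0,0]])

```text
t: 7.38
ee_pos: [516.5, 245.9, 84.9]
tool_rot: [-0.0, 0.991, 0.136, 0.003]
ft_force: [-0.8, 0.6, -0.2]
finger_gap: 0.128
gripper_force: 24.0
```

```bash
python3 -c "
from plan import *
plan(448,-50,70,15.65)"
```

```text
from [516.5 245.9  84.9] phi 15.6 tilt 0.31: total [-0.5827  1.066   0.0594] turn -0.0002; 8 rows of [-0.0728  0.1332  0.0074]
```

Request:
servo_tool(motion=[[-0.03,0.06,0,0,0,0],[-0.06,0.11,0,0,0,0],[-0.065,0.12,0.007,0,0,0],[-0.065,0.12,0.007,0,0,0],[-0.065,0.12,0.007,0,0,0]])

```text
t: 7.8
ee_pos: [480.1, 97.3, 75.6]
tool_rot: [-0.0, 0.991, 0.136, -0.001]
ft_force: [1.0, -0.9, 0.1]
finger_gap: 0.131
gripper_force: 24.0
```

Request:
servo_tool(motion=[[-0.065,0.12,0.007,0,0,0],[-0.065,0.12,0.007,0,0,0],[-0.065,0.12,0.007,0,0,0],[-0.06,0.11,0.007,0,0,0],[-0.043,0.066,0,0,0,0]])

```text
t: 8.22
ee_pos: [444.2, -52.9, 68.6]
tool_rot: [-0.0, 0.991, 0.135, -0.001]
ft_force: [-0.1, -0.3, 0.1]
finger_gap: 0.13
gripper_force: 24.0
```

Request:
servo_tool(motion=[[0,0,0,0,0,0],[0,0,0,0,0,0],[0,0,0,0,0,0],[0,0,0,0,0,0],[0,0,0,0,0,0]])

```text
t: 8.63
ee_pos: [446.0, -49.7, 69.3]
tool_rot: [-0.0, 0.991, 0.137, -0.0]
ft_force: [-0.3, 0.6, -0.7]
finger_gap: 0.131
gripper_force: 24.0
```

```bash
python3 -c "
from fit import *
from plan import *
f=shot('wrist','w_red')
plan(448,-50,13,15.65)
cv2.imwrite('pics/w_red.png',f['color'])
print(proj(f,[[448,-50,4],[448+29,-50,20],[448,-79,20]]))
"
```

```text
from [446.  -49.7  69.4] phi 15.7 tilt 0.02: total [0.0074 0.0032 0.2255] turn 0.0009; 2 rows of [0.0037 0.0016 0.1127]
[[322.30186706 254.0531839 ]
 [336.91283279 216.8655812 ]
 [370.94228578 276.8711024 ]]
```

View pics/w_red.png

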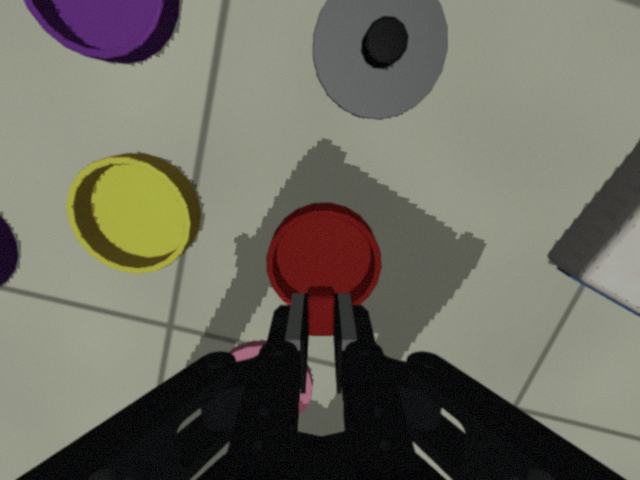

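Request:
servo_tool(motion=[[0.0074,0.0032,0.06,0,0,0],[0,0,0.08,0,0,0],[0,0,0.06,0,0,0],[0,0,0.03,0,0,0],[0,0,0,0,0,0]])

```text
t: 9.1
ee_pos: [447.3, -50.2, 10.8]
tool_rot: [-0.0, 0.991, 0.137, -0.001]
ft_force: [0.1, 0.5, 0.3]
finger_gap: 0.13
gripper_force: 26.4
```

Request:
servo_tool(motion=[[0,0,0,0,0,0],[0,0,0,0,0,0],[0,0,0,0,0,0],[0,0,0,0,0,0],[0,0,0,0,0,0]])

```text
t: 9.52
ee_pos: [448.2, -51.0, 12.4]
tool_rot: [0.0, 0.991, 0.136, 0.0]
ft_force: [0.1, 0.0, -0.7]
finger_gap: 0.125
gripper_force: 26.4
```

Request:
servo_tool(motion=[[0,0,0,0,0,0],[0,0,0,0,0,0],[0,0,0,0,0,0],[0,0,0,0,0,0],[0,0,-0.02,0,0,0]], jaw=0.81)

```text
t: 9.93
ee_pos: [447.1, -50.7, 16.4]
tool_rot: [-0.0, 0.991, 0.136, -0.001]
ft_force: [0.1, -0.5, 0.3]
finger_gap: 0.193
gripper_force: 0.0
```

Request:
servo_tool(motion=[[0,0,-0.04,0,0,0],[0,0,-0.08,0,0,0],[0,0,-0.1,0,0,0],[0,0,0,0,0,0],[0,0,0,0,0,0]])

```text
t: 10.35
ee_pos: [449.8, -51.5, 74.5]
tool_rot: [0.001, 0.991, 0.136, 0.002]
ft_force: [0.3, 0.3, 0.1]
finger_gap: 0.187
gripper_force: 0.0
```

```bash
python3 -c "
from fit import *
from plan import *
f=shot('wrist','w_red2')
plan(486,349.6,70,15.65)
"
```

```text
from [448.6 -51.1  73. ] phi 15.6 tilt 0.13: total [ 0.5761 -1.5033  0.0122] turn -0.0002; 11 rows of [ 0.0524 -0.1367  0.0011]
```

Request:
servo_tool(motion=[[0.024,-0.0627,0,0,0,0],[0.048,-0.1253,0,0,0,0],[0.048,-0.1253,0,0,0,0],[0.048,-0.1253,0,0,0,0],[0.048,-0.1253,0,0,0,0]], jaw=0.65)

```text
t: 10.82
ee_pos: [460.9, 100.7, 71.0]
tool_rot: [-0.0, 0.991, 0.136, -0.001]
ft_force: [0.2, -0.6, 0.1]
finger_gap: 0.347
gripper_force: 0.0
```

Request:
servo_tool(motion=[[0.048,-0.1253,0,0,0,0],[0.048,-0.1253,0,0,0,0],[0.048,-0.1253,0,0,0,0],[0.048,-0.1253,0,0,0,0],[0.048,-0.1253,0,0,0,0]])

```text
t: 11.23
ee_pos: [476.3, 267.7, 70.7]
tool_rot: [0.0, 0.991, 0.136, -0.001]
ft_force: [0.7, -1.2, 0.2]
finger_gap: 0.35
gripper_force: 0.0
```

Request:
servo_tool(motion=[[0.048,-0.1253,0,0,0,0],[0.048,-0.1253,0,0,0,0],[0.024,-0.0627,0,0,0,0],[0,0,0,0,0,0],[0,0,0,0,0,0]])

```text
t: 11.65
ee_pos: [484.1, 350.0, 70.6]
tool_rot: [0.001, 0.991, 0.137, -0.001]
ft_force: [-0.9, -0.9, -0.4]
finger_gap: 0.349
gripper_force: 0.0
```

Request:
servo_tool(motion=[[0,0,0,0,0,0],[0,0,0,0,0,0],[0,0,0,0,0,0],[0,0,0,0,0,0],[0,0,0,0,0,0]])

```text
t: 12.07
ee_pos: [485.4, 349.2, 72.1]
tool_rot: [0.0, 0.991, 0.135, 0.0]
ft_force: [0.6, -0.5, 1.3]
finger_gap: 0.353
gripper_force: 0.0
```

```bash
python3 -c "
from fit import *
from plan import *
g=load('w_red2'); h=cv2.cvtColor(g['color'],cv2.COLOR_BGR2HSV); cv2.imwrite('pics/w_red2c.png',cv2.resize(g['color'][180:400,220:420],None,fx=2,fy=2))
f=shot('wrist','w_yel')
plan(486,349.6,14.2,15.65)
hsv=cv2.cvtColor(f['color'],cv2.COLOR_BGR2HSV)
p=proj(f,[[486,349.6,19],[486,349.6,15.5]]);print(p)
m=((abs(hsv[...,0].astype(int)-27)<9)&(hsv[...,1]>120)&(hsv[...,2]>40)).astype(np.uint8)
n,l,st,c=cv2.connectedComponentsWithStats(m)
for i in range(1,n):
  if st[i,4]>60: print(st[i],c[i].round(1))
"
```

```text
from [485.5 349.4  72.2] phi 15.6 tilt 0.01: total [ 0.0022 -0.0004  0.2319] turn -0.0008; 2 rows of [ 0.0011 -0.0002  0.116 ]
[[320.44852161 263.73365951]
 [320.44895907 261.42851766]]
[309 242  23  39 827] [320.4 260.8]
```

View pics/w_red2c.png

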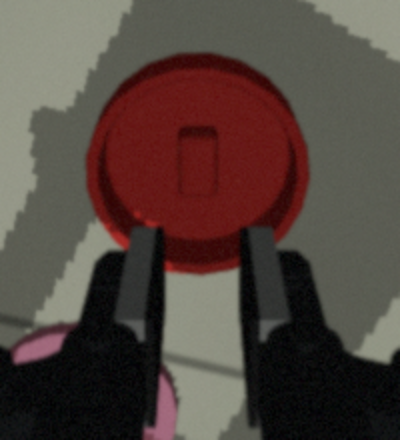

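Request:
servo_tool(motion=[[0.002,0,0.06,0,0,-0.001],[0,0,0.08,0,0,0],[0,0,0.06,0,0,0],[0,0,0.03,0,0,0],[0,0,0,0,0,0]])

```text
t: 12.53
ee_pos: [485.0, 349.4, 13.0]
tool_rot: [0.0, 0.991, 0.137, -0.001]
ft_force: [-0.2, -0.1, 0.2]
finger_gap: 0.348
gripper_force: 0.0
```

Request:
servo_tool(motion=[[0,0,0,0,0,0],[0,0,0,0,0,0],[0,0,0,0,0,0],[0,0,0,0,0,0],[0,0,0,0,0,0]], jaw=0.84)

```text
t: 12.95
ee_pos: [486.1, 350.2, 15.2]
tool_rot: [-0.0, 0.991, 0.137, 0.0]
ft_force: [0.5, 0.2, 0.1]
finger_gap: 0.158
gripper_force: 0.0
```

Request:
servo_tool(motion=[[0,0,0,0,0,0],[0,0,0,0,0,0],[0,0,0,0,0,0],[0,0,0,0,0,0],[0,0,0,0,0,0]], jaw=0.865)

```text
t: 13.37
ee_pos: [486.0, 350.2, 15.1]
tool_rot: [-0.0, 0.991, 0.137, 0.0]
ft_force: [-1.7, -1.3, 4.8]
finger_gap: 0.139
gripper_force: 7.2
```

Request:
servo_tool(motion=[[0,0,0,0,0,0],[0,0,0,0,0,0],[0,0,0,0,0,0],[0,0,0,0,0,0],[0,0,0,0,0,0]], jaw=0.878)

```text
t: 13.78
ee_pos: [486.1, 350.2, 15.1]
tool_rot: [-0.0, 0.991, 0.137, 0.0]
ft_force: [-2.3, 0.3, 5.1]
finger_gap: 0.128
gripper_force: 23.1
```

Request:
servo_tool(motion=[[0,0,-0.02,0,0,0],[0,0,-0.06,0,0,0],[0,0,-0.08,0,0,0],[0,0,-0.06,0,0,0],[0,0,0,0,0,0]])

```text
t: 14.2
ee_pos: [487.8, 351.2, 72.9]
tool_rot: [-0.001, 0.991, 0.137, 0.003]
ft_force: [0.5, -0.1, 0.6]
finger_gap: 0.131
gripper_force: 22.7
```

Request:
servo_tool(motion=[[0,0,0,0,0,0],[0,0,0,0,0,0],[0,0,0,0,0,0],[0,0,0,0,0,0],[0,0,0,0,0,0]])

```text
t: 14.62
ee_pos: [485.1, 349.6, 68.3]
tool_rot: [0.0, 0.991, 0.137, -0.001]
ft_force: [0.5, -0.3, 0.1]
finger_gap: 0.125
gripper_force: 22.7
```

```bash
python3 -c "
from plan import *
plan(446.6,57.5,70,15.65)"
```

```text
from [485.1 349.6  68.3] phi 15.7 tilt 0.11: total [-0.4647  1.0832 -0.0066] turn 0.0008; 8 rows of [-0.0581  0.1354 -0.0008]
```

Request:
servo_tool(motion=[[-0.023,0.054,0,0,0,0],[-0.0465,0.1083,0,0,0,0],[-0.0465,0.1083,0,0,0,0],[-0.0465,0.1083,0,0,0,0],[-0.0465,0.1083,0,0,0,0]])

```text
t: 15.03
ee_pos: [467.7, 217.4, 68.9]
tool_rot: [0.0, 0.991, 0.137, -0.0]
ft_force: [0.7, 0.4, 0.9]
finger_gap: 0.127
gripper_force: 22.7
```

Request:
servo_tool(motion=[[-0.0465,0.1083,0,0,0,0],[-0.0465,0.1083,0,0,0,0],[-0.0465,0.1083,0,0,0,0],[-0.0465,0.1083,0,0,0,0],[-0.0465,0.1083,0,0,0,0]])

```text
t: 15.45
ee_pos: [448.6, 71.3, 69.2]
tool_rot: [-0.0, 0.991, 0.137, -0.0]
ft_force: [0.7, -0.3, -0.4]
finger_gap: 0.127
gripper_force: 22.7
```

Request:
servo_tool(motion=[[-0.023,0.054,0,0,0,0],[0,0,0,0,0,0],[0,0,0,0,0,0],[0,0,0,0,0,0],[0,0,0,0,0,0]])

```text
t: 15.87
ee_pos: [447.4, 58.9, 69.4]
tool_rot: [-0.0, 0.991, 0.137, -0.0]
ft_force: [-0.4, -1.0, 0.9]
finger_gap: 0.127
gripper_force: 22.7
```

Request:
servo_tool(motion=[[0,0,0,0,0,0],[0,0,0,0,0,0],[0,0,0,0,0,0],[0,0,0,0,0,0],[0,0,0,0,0,0]])

```text
t: 16.28
ee_pos: [447.3, 58.2, 69.5]
tool_rot: [-0.0, 0.991, 0.137, -0.0]
ft_force: [-0.8, 0.2, 0.7]
finger_gap: 0.132
gripper_force: 22.7
```

```bash
cat > dish.py <<'E'
from fit import *
from plan import *
def rim(f,seed,x0,r=33,h=20):
    c=blob(f,seed); x,rr=fitcyl([(f,c)],r,h,np.array([*x0,0.]),0); return x[:2].round(1),c.round(1)
E
python3 -c "
from dish import *
f=shot('wrist','w_yd'); plan(446.6,57.5,12.4,15.65)
q=proj(f,[[446.6,57.5,4]])[0]; print(q)
for s in [(0,-40),(-40,-10),(40,-10)]:
  u=(int(q[0]+s[0]),int(q[1]+s[1])); print(rim(f,u,(446,57)))
"
```

```text
from [447.2  58.1  69.4] phi 15.7 tilt 0.01: total [-0.0032  0.0018  0.2282] turn 0.0010; 2 rows of [-0.0016  0.0009  0.1141]
[321.73796104 258.13774945]
(array([443. ,  57.3]), array([  320.4,   267.8, 10840. ]))
(array([443. ,  57.3]), array([  320.4,   267.8, 10840. ]))
(array([443. ,  57.3]), array([  320.4,   267.8, 10840. ]))
```

Request:
servo_tool(motion=[[-0.003,0.002,0.06,0,0,0],[0,0,0.08,0,0,0],[0,0,0.06,0,0,0],[0,0,0.026,0,0,0],[0,0,0,0,0,0]])

```text
t: 16.75
ee_pos: [445.8, 57.5, 12.0]
tool_rot: [-0.0, 0.991, 0.137, -0.001]
ft_force: [0.4, -0.1, -0.2]
finger_gap: 0.126
gripper_force: 24.7
```

Request:
servo_tool(motion=[[0,0,0,0,0,0],[0,0,0,0,0,0],[0,0,0,0,0,0],[0,0,0,0,0,0],[0,0,0,0,0,0]])

```text
t: 17.17
ee_pos: [447.0, 57.3, 13.4]
tool_rot: [0.0, 0.991, 0.137, 0.0]
ft_force: [-0.6, 1.0, -0.8]
finger_gap: 0.129
gripper_force: 24.7
```

Request:
servo_tool(motion=[[0,0,0,0,0,0],[0,0,0,0,0,0],[0,0,0,0,0,0],[0,0,0,0,0,0],[0,0,-0.02,0,0,0]], jaw=0.81)

```text
t: 17.58
ee_pos: [445.8, 57.4, 17.3]
tool_rot: [-0.0, 0.991, 0.137, -0.001]
ft_force: [-0.8, -0.2, -0.2]
finger_gap: 0.193
gripper_force: 0.0
```

Request:
servo_tool(motion=[[0,0,-0.04,0,0,0],[0,0,-0.08,0,0,0],[0,0,-0.09,0,0,0],[0,0,0,0,0,0],[0,0,0,0,0,0]])

```text
t: 18.0
ee_pos: [448.5, 57.2, 72.7]
tool_rot: [0.0, 0.991, 0.137, 0.002]
ft_force: [-0.0, -0.3, -0.8]
finger_gap: 0.193
gripper_force: 0.0
```

```bash
python3 -c "
from dish import *
f=shot('wrist','w_yd2'); 
cv2.imwrite('pics/w_yd2c.png',f['color'][180:360,220:420])
plan(500.5,297.6,70,15.65)
"
```

```text
from [447.3  57.3  71.4] phi 15.7 tilt 0.11: total [ 0.4654 -0.8675  0.0055] turn 0.0008; 7 rows of [ 0.0665 -0.1239  0.0008]
```

View pics/w_yd2c.png

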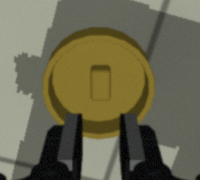

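Request:
servo_tool(motion=[[0.029,-0.054,0,0,0,0],[0.0582,-0.1084,0,0,0,0],[0.0582,-0.1084,0,0,0,0],[0.0582,-0.1084,0,0,0,0],[0.0582,-0.1084,0,0,0,0]], jaw=0.65)

```text
t: 18.47
ee_pos: [475.8, 193.4, 69.3]
tool_rot: [0.0, 0.991, 0.137, -0.001]
ft_force: [0.1, -0.3, 1.2]
finger_gap: 0.35
gripper_force: 0.0
```

Request:
servo_tool(motion=[[0.0582,-0.1084,0,0,0,0],[0.0582,-0.1084,0,0,0,0],[0.0582,-0.1084,0,0,0,0],[0.029,-0.054,0,0,0,0],[0,0,0,0,0,0]])

```text
t: 18.88
ee_pos: [499.5, 300.1, 69.4]
tool_rot: [-0.0, 0.99, 0.138, -0.0]
ft_force: [-1.3, -0.1, 0.5]
finger_gap: 0.351
gripper_force: 0.0
```

Request:
servo_tool(motion=[[0,0,0,0,0,0],[0,0,0,0,0,0],[0,0,0,0,0,0],[0,0,0,0,0,0],[0,0,0,0,0,0]])

```text
t: 19.3
ee_pos: [500.0, 296.5, 70.5]
tool_rot: [0.0, 0.991, 0.136, -0.0]
ft_force: [0.1, 0.1, 0.6]
finger_gap: 0.35
gripper_force: 0.0
```

Request:
servo_tool(motion=[[0,0,0,0,0,0],[0,0,0,0,0,0],[0,0,0,0,0,0],[0,0,0,0,0,0],[0,0,0,0,0,0]])

```text
t: 19.72
ee_pos: [500.0, 297.4, 70.5]
tool_rot: [-0.0, 0.991, 0.137, 0.0]
ft_force: [0.3, -0.7, -0.2]
finger_gap: 0.348
gripper_force: 0.0
```

```bash
python3 -c "
from dish import *
f=shot('wrist','w_gt'); plan(500.5,297.6,14.5,15.65)
q=proj(f,[[500.5,297.6,15.5]])[0]; print(q, blob(f,(int(q[0]),int(q[1]))))
"
```

```text
from [500.  297.4  70.5] phi 15.7 tilt 0.00: total [ 2.10e-03 -1.00e-04  2.24e-01] turn 0.0008; 2 rows of [ 1.00e-03 -1.00e-04  1.12e-01]
[320.82585002 262.63567913] [320.59982582 262.32789027 765.5       ]
```

Request:
servo_tool(motion=[[0.002,0,0.06,0,0,0],[0,0,0.08,0,0,0],[0,0,0.06,0,0,0],[0,0,0.025,0,0,0],[0,0,0,0,0,0]])

```text
t: 20.18
ee_pos: [499.6, 297.3, 13.0]
tool_rot: [0.0, 0.991, 0.137, -0.001]
ft_force: [0.0, -0.5, 0.2]
finger_gap: 0.349
gripper_force: 0.0
```

Request:
servo_tool(motion=[[0,0,0,0,0,0],[0,0,0,0,0,0],[0,0,0,0,0,0],[0,0,0,0,0,0],[0,0,0,0,0,0]], jaw=0.84)

```text
t: 20.6
ee_pos: [500.8, 297.7, 14.7]
tool_rot: [-0.0, 0.991, 0.137, 0.0]
ft_force: [0.3, -0.0, -0.8]
finger_gap: 0.161
gripper_force: 0.0
```

Request:
servo_tool(motion=[[0,0,0,0,0,0],[0,0,0,0,0,0],[0,0,0,0,0,0],[0,0,0,0,0,0],[0,0,0,0,0,0]], jaw=0.865)

```text
t: 21.02
ee_pos: [500.7, 297.7, 14.7]
tool_rot: [-0.0, 0.991, 0.137, 0.0]
ft_force: [-0.5, -1.1, 4.1]
finger_gap: 0.139
gripper_force: 7.3
```

Request:
servo_tool(motion=[[0,0,0,0,0,0],[0,0,0,0,0,0],[0,0,0,0,0,0],[0,0,0,0,0,0],[0,0,0,0,0,0]], jaw=0.878)

```text
t: 21.43
ee_pos: [500.8, 297.7, 14.7]
tool_rot: [-0.0, 0.991, 0.137, 0.0]
ft_force: [-0.9, -0.1, 4.8]
finger_gap: 0.129
gripper_force: 23.7
```

Request:
servo_tool(motion=[[0,0,-0.02,0,0,0],[0,0,-0.06,0,0,0],[0,0,-0.08,0,0,0],[0,0,-0.06,0,0,0],[0,0,0,0,0,0]])

```text
t: 21.85
ee_pos: [502.7, 298.5, 72.7]
tool_rot: [-0.001, 0.991, 0.137, 0.003]
ft_force: [0.7, 1.0, 0.8]
finger_gap: 0.128
gripper_force: 23.2
```

Request:
servo_tool(motion=[[0,0,0,0,0,0],[0,0,0,0,0,0],[0,0,0,0,0,0],[0,0,0,0,0,0],[0,0,0,0,0,0]])

```text
t: 22.27
ee_pos: [499.8, 297.3, 68.1]
tool_rot: [0.0, 0.991, 0.137, -0.001]
ft_force: [-0.4, 0.0, -0.1]
finger_gap: 0.129
gripper_force: 23.2
```

```bash
python3 -c "
from plan import *
plan(666.7,5.5,80,15.65)"
```

```text
from [499.8 297.3  68.1] phi 15.7 tilt 0.11: total [ 0.3266  1.3043 -0.0476] turn 0.0008; 9 rows of [ 0.0363  0.1449 -0.0053]
```

Request:
servo_tool(motion=[[0.0162,0.0651,-0.004,0,0,0],[0.0323,0.1302,-0.004,0,0,0],[0.0323,0.1302,-0.004,0,0,0],[0.0323,0.1302,-0.004,0,0,0],[0.0323,0.1302,-0.004,0,0,0]])

```text
t: 22.68
ee_pos: [575.4, 165.2, 73.8]
tool_rot: [0.0, 0.991, 0.137, -0.0]
ft_force: [0.1, 0.1, -0.1]
finger_gap: 0.133
gripper_force: 23.3
```

Request:
servo_tool(motion=[[0.0323,0.1302,-0.004,0,0,0],[0.0323,0.1302,-0.004,0,0,0],[0.0323,0.1302,-0.004,0,0,0],[0.0323,0.1302,-0.004,0,0,0],[0.0323,0.1302,0,0,0,0]])

```text
t: 23.1
ee_pos: [658.6, 19.1, 77.8]
tool_rot: [-0.0, 0.991, 0.137, -0.0]
ft_force: [1.3, -0.5, 0.6]
finger_gap: 0.128
gripper_force: 23.3
```

Request:
servo_tool(motion=[[0.0162,0.0651,0,0,0,0],[0,0,0,0,0,0],[0,0,0,0,0,0],[0,0,0,0,0,0],[0,0,0,0,0,0]])

```text
t: 23.52
ee_pos: [665.5, 7.7, 77.7]
tool_rot: [-0.0, 0.991, 0.137, -0.001]
ft_force: [0.7, 0.8, -0.3]
finger_gap: 0.128
gripper_force: 23.3
```

Request:
servo_tool(motion=[[0,0,0,0,0,0],[0,0,0,0,0,0],[0,0,0,0,0,0],[0,0,0,0,0,0],[0,0,0,0,0,0]])

```text
t: 23.93
ee_pos: [666.4, 6.4, 78.4]
tool_rot: [0.0, 0.991, 0.137, 0.0]
ft_force: [0.1, 0.0, 0.4]
finger_gap: 0.128
gripper_force: 23.3
```

```bash
python3 -c "
from dish import *
f=shot('wrist','w_gd'); plan(666.7,5.5,13,15.65)
q=proj(f,[[666.7,5.5,4]])[0]; print(q)
# rim columns on row of centre, top rim row
hsv=cv2.cvtColor(f['color'],cv2.COLOR_BGR2HSV); m=((abs(hsv[...,0].astype(int)-66)<12)&(hsv[...,1]>100)).astype(np.uint8)
n,l,st,c=cv2.connectedComponentsWithStats(m); i=1+np.argmax(st[1:,4]); print(st[i])
P=proj(f,cyl(666.7,5.5,0,33,20)); print('pred',P.min(0),P.max(0))
"
```

```text
from [666.4   6.3  78.3] phi 15.7 tilt 0.00: total [0.0003 0.0035 0.2612] turn 0.0010; 2 rows of [0.0002 0.0017 0.1306]
[322.40034296 251.61057711]
[ 268  202  110  134 9532]
pred [266.8455362  199.26441621] [378.20783829 310.4165714 ]
```

Request:
servo_tool(motion=[[-0.002,0.0035,0.07,0,0,0],[0,0,0.09,0,0,0],[0,0,0.07,0,0,0],[0,0,0.03,0,0,0],[0,0,0,0,0,0]])

```text
t: 24.4
ee_pos: [665.2, 5.2, 11.7]
tool_rot: [-0.0, 0.991, 0.137, -0.001]
ft_force: [0.7, -0.5, -0.2]
finger_gap: 0.124
gripper_force: 25.7
```

Request:
servo_tool(motion=[[0,0,0,0,0,0],[0,0,0,0,0,0],[0,0,0,0,0,0],[0,0,0,0,0,0],[0,0,0,0,0,0]])

```text
t: 24.82
ee_pos: [666.5, 5.1, 13.8]
tool_rot: [0.0, 0.991, 0.137, 0.0]
ft_force: [-0.1, 0.2, 0.5]
finger_gap: 0.13
gripper_force: 25.7
```

Request:
servo_tool(motion=[[0,0,0,0,0,0],[0,0,0,0,0,0],[0,0,0,0,0,0],[0,0,0,0,0,0],[0,0,-0.02,0,0,0]], jaw=0.81)

```text
t: 25.23
ee_pos: [665.2, 5.2, 17.2]
tool_rot: [-0.0, 0.991, 0.137, -0.001]
ft_force: [-0.5, -1.1, 0.0]
finger_gap: 0.191
gripper_force: 0.0
```

Request:
servo_tool(motion=[[0,0,-0.04,0,0,0],[0,0,-0.08,0,0,0],[0,0,-0.09,0,0,0],[0,0,0,0,0,0],[0,0,0,0,0,0]])

```text
t: 25.65
ee_pos: [668.2, 4.9, 73.8]
tool_rot: [0.001, 0.991, 0.137, 0.003]
ft_force: [0.5, 0.5, 0.8]
finger_gap: 0.192
gripper_force: 0.0
```

Request:
servo_tool(motion=[[0,0,0,0,0,0],[0,0,0,0,0,0],[0,0,0,0,0,0],[0,0,0,0,0,0],[0,0,0,0,0,0]], jaw=0.0)

```text
t: 26.07
ee_pos: [665.6, 5.2, 69.8]
tool_rot: [-0.0, 0.991, 0.137, -0.001]
ft_force: [-0.1, 0.6, -0.2]
finger_gap: 0.883
gripper_force: 0.0
```

Request:
servo_tool(motion=[[0,0,0,0,0,0],[0,0,0,0,0,0],[0,0,0,0,0,0],[0,0,0,0,0,0],[0,0,0,0,0,0]])

```text
t: 26.48
ee_pos: [666.2, 5.1, 70.8]
tool_rot: [-0.0, 0.991, 0.137, 0.0]
ft_force: [-0.8, -0.7, -0.3]
finger_gap: 0.996
gripper_force: 0.0
```

```bash
python3 -c "
from dish import *
f=shot('wrist','w_gd2')
cv2.imwrite('pics/w_gd2.png',f['color'])
p=proj(f,[[666.7,5.5,4]])[0]
for d in [(0,0),(0,-45),(-48,0)]:
  try: print(rim(f,(int(p[0]+d[0]),int(p[1]+d[1])),(666.,5.)))
  except Exception as e: print(e)
plan(666.7,5.5,2,15.65)
"
```

```text
(array([666.2,   5.4]), array([ 320.5,  260.1, 9780.5]))
(array([666.2,   5.4]), array([ 320.5,  260.1, 9780.5]))
(array([678.6,   9.4]), array([3.19500e+02, 2.39500e+02, 3.06081e+05]))
from [666.2   5.1  70.7] phi 15.7 tilt 0.00: total [ 0.0024 -0.0009  0.275 ] turn 0.0008; 2 rows of [ 0.0012 -0.0004  0.1375]
```

View pics/w_gd2.png

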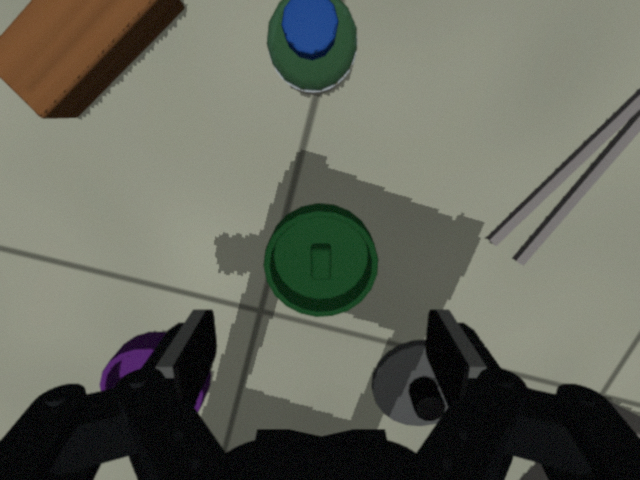

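Request:
servo_tool(motion=[[0,-0.001,0.06,0,0,0],[0,0,0.09,0,0,0],[0,0,0.08,0,0,0],[0,0,0.04,0,0,0],[0,0,0.01,0,0,0]])

```text
t: 26.95
ee_pos: [663.4, 5.7, -3.1]
tool_rot: [-0.001, 0.991, 0.137, -0.003]
ft_force: [-0.8, -0.1, -0.4]
finger_gap: 1.0
gripper_force: 0.0
```

Request:
servo_tool(motion=[[0,0,0.005,0,0,0],[0,0,0,0,0,0],[0,0,0,0,0,0],[0,0,0,0,0,0],[0,0,0,0,0,0]])

```text
t: 27.37
ee_pos: [667.0, 5.3, 0.7]
tool_rot: [0.0, 0.991, 0.137, 0.001]
ft_force: [-0.4, -0.3, 0.2]
finger_gap: 1.001
gripper_force: 0.0
```

Request:
servo_tool(motion=[[0,0,0,0,0,0],[0,0,0,0,0,0],[0,0,0,0,0,0],[0,0,0,0,0,0],[0,0,0,0,0,0]], jaw=0.21)

```text
t: 27.78
ee_pos: [666.1, 5.3, -0.5]
tool_rot: [0.0, 0.991, 0.137, 0.0]
ft_force: [0.3, -0.5, 0.5]
finger_gap: 0.791
gripper_force: 0.2
```

Request:
servo_tool(motion=[[0,0,0,0,0,0],[0,0,0,0,0,0],[0,0,0,0,0,0],[0,0,0,0,0,0],[0,0,0,0,0,0]], jaw=0.24)

```text
t: 28.2
ee_pos: [666.4, 5.3, 0.1]
tool_rot: [0.0, 0.991, 0.137, 0.0]
ft_force: [-1.5, 0.0, 5.7]
finger_gap: 0.767
gripper_force: 32.5
```

Request:
servo_tool(motion=[[0,0,0,0,0,0],[0,0,0,0,0,0],[0,0,0,0,0,0],[0,0,0,0,0,0],[0,0,0,0,0,0]], jaw=0.26)

```text
t: 28.62
ee_pos: [666.4, 5.3, 0.5]
tool_rot: [0.0, 0.991, 0.137, 0.0]
ft_force: [-3.0, -0.2, 8.0]
finger_gap: 0.751
gripper_force: 63.8
```

Request:
servo_tool(motion=[[0,0,-0.02,0,0,0],[0,0,-0.06,0,0,0],[0,0,-0.1,0,0,0],[0,0,-0.12,0,0,0],[0,0,-0.1,0,0,0]])

```text
t: 29.03
ee_pos: [666.1, 5.5, 101.6]
tool_rot: [-0.0, 0.991, 0.137, 0.0]
ft_force: [1.0, -0.0, 0.4]
finger_gap: 0.755
gripper_force: 64.0
```

Request:
servo_tool(motion=[[0,0,-0.06,0,0,0],[0,0,-0.02,0,0,0],[0,0,0,0,0,0],[0,0,0,0,0,0],[0,0,0,0,0,0]])

```text
t: 29.45
ee_pos: [664.6, 5.5, 117.1]
tool_rot: [-0.0, 0.991, 0.137, -0.002]
ft_force: [0.0, -0.7, -1.4]
finger_gap: 0.751
gripper_force: 64.0
```

```bash
python3 -c "
from plan import *
plan(415,-386,130,15.65)"
```

```text
from [664.6   5.5 117.1] phi 15.7 tilt 0.21: total [-1.3854  1.2372 -0.0516] turn 0.0008; 12 rows of [-0.1154  0.1031 -0.0043]
```

Request:
servo_tool(motion=[[-0.053,0.0476,-0.004,0,0,0],[-0.1066,0.0952,-0.004,0,0,0],[-0.1066,0.0952,-0.004,0,0,0],[-0.1066,0.0952,-0.004,0,0,0],[-0.1066,0.0952,-0.004,0,0,0]])

```text
t: 29.87
ee_pos: [577.5, -130.7, 122.2]
tool_rot: [-0.001, 0.991, 0.137, -0.002]
ft_force: [0.9, -0.5, 0.1]
finger_gap: 0.752
gripper_force: 64.0
```

Request:
servo_tool(motion=[[-0.1066,0.0952,-0.004,0,0,0],[-0.1066,0.0952,-0.004,0,0,0],[-0.1066,0.0952,-0.004,0,0,0],[-0.1066,0.0952,-0.004,0,0,0],[-0.1066,0.0952,-0.004,0,0,0]])

```text
t: 30.28
ee_pos: [481.6, -281.3, 127.5]
tool_rot: [-0.001, 0.991, 0.137, -0.001]
ft_force: [-0.3, -0.6, -0.8]
finger_gap: 0.754
gripper_force: 64.0
```

Request:
servo_tool(motion=[[-0.1066,0.0952,-0.004,0,0,0],[-0.1066,0.0952,-0.004,0,0,0],[-0.1066,0.0952,-0.004,0,0,0],[-0.053,0.0476,0,0,0,0],[0,0,0,0,0,0]])

```text
t: 30.7
ee_pos: [413.6, -388.8, 130.8]
tool_rot: [-0.001, 0.991, 0.135, -0.001]
ft_force: [0.5, 0.9, -1.6]
finger_gap: 0.752
gripper_force: 64.0
```

Request:
servo_tool(motion=[[0,0,0,0,0,0],[0,0,0,0,0,0],[0,0,0,0,0,0],[0,0,0,0,0,0],[0,0,0,0,0,0]])

```text
t: 31.12
ee_pos: [417.2, -385.3, 132.3]
tool_rot: [-0.0, 0.99, 0.138, -0.0]
ft_force: [0.3, -0.8, -1.1]
finger_gap: 0.75
gripper_force: 64.0
```

Request:
servo_tool(motion=[[0,0,0,0,0,0],[0,0,0,0,0,0],[0,0,0,0,0,0],[0,0,0,0,0,0],[0,0,0,0,0,0]])

```text
t: 31.53
ee_pos: [416.6, -386.2, 132.5]
tool_rot: [0.0, 0.991, 0.137, 0.0]
ft_force: [0.5, 0.6, -0.8]
finger_gap: 0.753
gripper_force: 64.0
```

```bash
python3 -c "
from dish import *
f=shot('wrist','w_pl')
im=f['color'].copy()
P=proj(f,np.c_[511+42*np.cos(a),-359+42*np.sin(a),0*a+40]); print(P.min(0),P.max(0))
cv2.imwrite('pics/w_pl.png',im)
plan(511,-359,130,15.65)
"
```

```text
[248.81997196   4.2845661 ] [390.41619212 158.22092531]
from [ 416.6 -386.3  132.6] phi 15.7 tilt 0.01: total [ 0.393  -0.0028  0.0102] turn 0.0008; 3 rows of [ 0.131  -0.0009  0.0034]
```

View pics/w_pl.png

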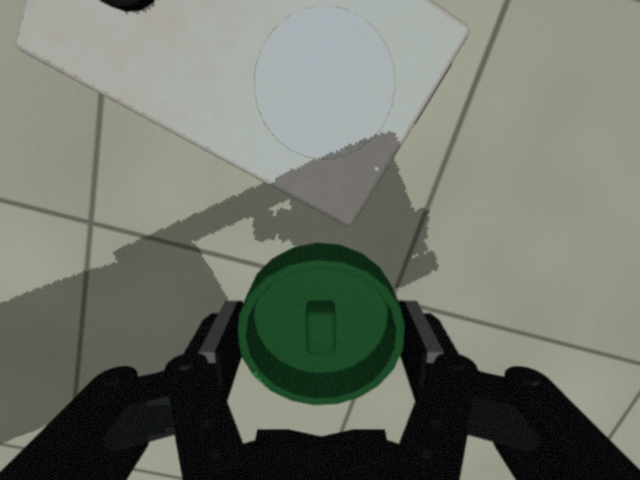

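```bash
python3 - <<'E'
from dish import *
f=load('w_pl'); s=sense(); z=132.5-0.3
c=blob(f,(320,300)); x,r=fitcyl([(f,c)],33,20,np.array([416.,-386,0]),z); print('held dish',x[:2],c,s['ee_pos'])
g=cv2.GaussianBlur(cv2.cvtColor(f['color'],cv2.COLOR_BGR2GRAY),(0,0),1).astype(float)
# plate: radial search for the dark rim line round predicted circle
pts=[];cx,cy=511.4,-362
for it in range(3):
    pts=[]
    for t in np.linspace(0,2*np.pi,180):
        rr=np.arange(36,48,.25); q=proj(f,np.c_[cx+rr*np.cos(t),cy+rr*np.sin(t),0*rr+40]).astype(np.float32)
        if q.min()<3 or q[:,1].max()>150: continue
        v=cv2.remap(g.astype(np.float32),q[:,:1],q[:,1:],cv2.INTER_LINEAR).ravel()
        d=v-(np.interp(rr,[rr[0],rr[-1]],[v[:6].mean(),v[-6:].mean()])); i=np.argmin(d)
        if d[i]<-4: pts.append((cx+rr[i]*np.cos(t),cy+rr[i]*np.sin(t)))
    P=np.array(pts); R=least_squares(lambda p:np.hypot(P[:,0]-p[0],P[:,1]-p[1])-p[2],[cx,cy,42],loss='soft_l1',f_scale=.5)
    cx,cy=R.x[:2]; print(R.x,len(P))
E
```

```text
held dish [ 416.38636814 -386.14913311] [  320.6844082    324.82061428 20723.5       ] [ 416.60604324 -386.2931175   132.56112048]
[ 511.2839452  -361.71341033   41.83798014] 105
[ 511.28315391 -361.68706279   41.84867253] 105
[ 511.30612762 -361.68244391   41.85106529] 105
```

```bash
python3 -c "
from plan import *
plan(511.5,-361.8,75,15.65)"
```

```text
from [ 416.6 -386.3  132.6] phi 15.7 tilt 0.01: total [0.3919 0.0085 0.2302] turn 0.0008; 3 rows of [0.1306 0.0028 0.0767]
```

Request:
servo_tool(motion=[[0.06,0.0085,0,0,0,0],[0.1,0,0.03,0,0,0],[0.1,0,0.06,0,0,0],[0.09,0,0.08,0,0,0],[0.042,0,0.06,0,0,0]])

```text
t: 32.0
ee_pos: [513.6, -361.0, 74.2]
tool_rot: [0.0, 0.991, 0.137, 0.001]
ft_force: [-0.5, -0.1, -0.4]
finger_gap: 0.754
gripper_force: 64.0
```

Request:
servo_tool(motion=[[0,0,0,0,0,0],[0,0,0,0,0,0],[0,0,0,0,0,0],[0,0,0,0,0,0],[0,0,0,0,0,0]])

```text
t: 32.42
ee_pos: [511.5, -362.9, 76.5]
tool_rot: [0.001, 0.991, 0.136, 0.001]
ft_force: [0.3, 0.7, -0.6]
finger_gap: 0.754
gripper_force: 64.0
```

Request:
servo_tool(motion=[[0,0,0,0,0,0],[0,0,0,0,0,0],[0,0,0,0,0,0],[0,0,0,0,0,0],[0,0,0,0,0,0]])

```text
t: 32.83
ee_pos: [511.4, -361.8, 75.1]
tool_rot: [0.0, 0.991, 0.137, 0.0]
ft_force: [0.3, 0.6, -0.5]
finger_gap: 0.751
gripper_force: 64.0
```

```bash
python3 -c "
from plan import *
plan(511.5,-361.8,41,15.65)"
```

```text
from [ 511.4 -361.8   75.1] phi 15.7 tilt 0.01: total [2.000e-04 1.000e-04 1.364e-01] turn 0.0008; 1 rows of [2.000e-04 1.000e-04 1.364e-01]
```

Request:
servo_tool(motion=[[0,0,0.03,0,0,0],[0,0,0.04,0,0,0],[0,0,0.03,0,0,0],[0,0,0.02,0,0,0],[0,0,0.01,0,0,0]])

```text
t: 33.25
ee_pos: [510.5, -360.8, 40.5]
tool_rot: [-0.001, 0.991, 0.137, -0.001]
ft_force: [-6.7, 6.4, 15.0]
finger_gap: 0.756
gripper_force: 65.6
```

Request:
servo_tool(motion=[[0,0,0.006,0,0,0],[0,0,0,0,0,0],[0,0,0,0,0,0],[0,0,0,0,0,0],[0,0,0,0,0,0]])

```text
t: 33.67
ee_pos: [511.6, -361.8, 40.9]
tool_rot: [0.0, 0.991, 0.137, 0.0]
ft_force: [-0.4, 1.1, -1.4]
finger_gap: 0.754
gripper_force: 64.0
```

Request:
servo_tool(motion=[[0,0,0,0,0,0],[0,0,0,0,0,0],[0,0,0,0,0,0],[0,0,0,0,0,0],[0,0,0,0,0,0]], jaw=0.1)

```text
t: 34.08
ee_pos: [511.6, -361.8, 41.1]
tool_rot: [0.0, 0.991, 0.137, 0.0]
ft_force: [-0.8, 0.1, -0.8]
finger_gap: 0.903
gripper_force: 0.0
```

Request:
servo_tool(motion=[[0,0,-0.02,0,0,0],[0,0,-0.06,0,0,0],[0,0,-0.1,0,0,0],[0,0,-0.1,0,0,0],[0,0,-0.04,0,0,0]], jaw=0.0)

```text
t: 34.5
ee_pos: [513.1, -363.2, 125.3]
tool_rot: [0.002, 0.991, 0.137, 0.002]
ft_force: [0.2, -0.6, 1.1]
finger_gap: 0.998
gripper_force: 0.0
```

Request:
servo_tool(motion=[[0,0,0,0,0,0],[0,0,0,0,0,0],[0,0,0,0,0,0],[0,0,0,0,0,0],[0,0,0,0,0,0]])

```text
t: 34.92
ee_pos: [510.6, -361.0, 119.0]
tool_rot: [-0.001, 0.991, 0.137, -0.001]
ft_force: [0.8, 0.7, -0.6]
finger_gap: 0.999
gripper_force: 0.0
```

```bash
python3 -c "
from dish import *
f=shot('wrist','w_s1'); p=proj(f,[[511.3,-361.7,44]])[0]; print(p)
c=blob(f,(int(p[0]),int(p[1]-30))); print(c,fitcyl([(f,c)],33,20,np.array([511.,-361,0]),40)[0][:2])
cv2.imwrite('pics/w_s1.png',f['color'])
plan(448,-50,120,15.65)"
```

```text
[322.53512246 250.40242883]
[ 322.63551952  253.96971703 9064.5       ] [ 511.44845809 -361.67477581]
from [ 510.8 -361.1  119.4] phi 15.7 tilt 0.15: total [ 0.0955 -1.266  -0.0026] turn 0.0008; 8 rows of [ 0.0119 -0.1582 -0.0003]
```

Request:
servo_tool(motion=[[0.0048,-0.0633,0,0,0,0],[0.0096,-0.1266,0,0,0,0],[0.0096,-0.1266,0,0,0,0],[0.0096,-0.1266,0.02,0,0,0],[0.0096,-0.1266,0.02,0,0,0]])

```text
t: 35.38
ee_pos: [482.7, -220.5, 110.5]
tool_rot: [-0.0, 0.991, 0.136, -0.0]
ft_force: [0.4, 0.2, 0.5]
finger_gap: 0.996
gripper_force: 0.0
```

Request:
servo_tool(motion=[[0.0096,-0.1266,0.02,0,0,0],[0.0096,-0.1266,0.02,0,0,0],[0.0096,-0.1266,0.02,0,0,0],[0.0096,-0.1266,0.02,0,0,0],[0.0096,-0.1266,0.02,0,0,0]])

```text
t: 35.8
ee_pos: [451.1, -64.7, 85.3]
tool_rot: [-0.0, 0.991, 0.137, -0.0]
ft_force: [0.8, -0.5, -0.5]
finger_gap: 0.998
gripper_force: 0.0
```

Request:
servo_tool(motion=[[0.0048,-0.0633,0.02,0,0,0],[0,0,0,0,0,0],[0,0,0,0,0,0],[0,0,0,0,0,0],[0,0,0,0,0,0]])

```text
t: 36.22
ee_pos: [449.5, -51.7, 81.4]
tool_rot: [0.0, 0.991, 0.136, 0.0]
ft_force: [0.5, -0.9, -0.5]
finger_gap: 0.996
gripper_force: 0.0
```

Request:
servo_tool(motion=[[0,0,0,0,0,0],[0,0,0,0,0,0],[0,0,0,0,0,0],[0,0,0,0,0,0],[0,0,0,0,0,0]])

```text
t: 36.63
ee_pos: [448.9, -50.8, 81.0]
tool_rot: [-0.0, 0.991, 0.137, -0.0]
ft_force: [0.3, 0.4, 0.5]
finger_gap: 1.001
gripper_force: 0.0
```

```bash
python3 -c "
from dish import *
f=shot('wrist','w_r3'); p=proj(f,[[448,-50,4]])[0]
for d in [(0,-30),(-25,0)]:
  c=blob(f,(int(p[0]+d[0]),int(p[1]+d[1]))); x=fitcyl([(f,c)],33,20,np.array([448.,-50,0]),0)[0][:2];print(c,x)
plan(x[0],x[1],-0.5,15.65)"
```

```text
[ 320.05942754  256.46953444 9089.5       ] [447.10546406 -50.81178679]
[ 320.05942754  256.46953444 9089.5       ] [447.10546406 -50.81178679]
from [448.8 -50.7  81. ] phi 15.7 tilt 0.00: total [-0.0068 -0.0016  0.3259] turn 0.0006; 3 rows of [-0.0023 -0.0005  0.1086]
```

Request:
servo_tool(motion=[[-0.0068,-0.0016,0.06,0,0,0],[0,0,0.1,0,0,0],[0,0,0.09,0,0,0],[0,0,0.05,0,0,0],[0,0,0.02,0,0,0]])

```text
t: 37.1
ee_pos: [445.2, -50.1, -1.2]
tool_rot: [-0.001, 0.991, 0.137, -0.002]
ft_force: [-0.3, -0.0, 0.6]
finger_gap: 0.997
gripper_force: 0.0
```

Request:
servo_tool(motion=[[0,0,0.006,0,0,0],[0,0,0,0,0,0],[0,0,0,0,0,0],[0,0,0,0,0,0],[0,0,0,0,0,0]])

```text
t: 37.52
ee_pos: [448.0, -50.9, 0.4]
tool_rot: [0.0, 0.991, 0.137, 0.001]
ft_force: [-1.2, 0.4, -0.5]
finger_gap: 1.001
gripper_force: 0.0
```

Request:
servo_tool(motion=[[0,0,0,0,0,0],[0,0,0,0,0,0],[0,0,0,0,0,0],[0,0,0,0,0,0],[0,0,0,0,0,0]], jaw=0.21)

```text
t: 37.93
ee_pos: [447.4, -50.8, -0.3]
tool_rot: [0.0, 0.991, 0.137, 0.0]
ft_force: [0.9, -0.7, 0.4]
finger_gap: 0.789
gripper_force: 0.5
```

Request:
servo_tool(motion=[[0,0,0,0,0,0],[0,0,0,0,0,0],[0,0,0,0,0,0],[0,0,0,0,0,0],[0,0,0,0,0,0]], jaw=0.24)

```text
t: 38.35
ee_pos: [447.4, -50.9, 0.3]
tool_rot: [0.0, 0.991, 0.137, 0.0]
ft_force: [-3.0, 0.2, 9.7]
finger_gap: 0.764
gripper_force: 35.4
```

Request:
servo_tool(motion=[[0,0,0,0,0,0],[0,0,0,0,0,0],[0,0,0,0,0,0],[0,0,0,0,0,0],[0,0,0,0,0,0]], jaw=0.26)

```text
t: 38.77
ee_pos: [447.5, -50.9, 0.6]
tool_rot: [0.0, 0.991, 0.137, -0.0]
ft_force: [-4.6, 0.0, 13.3]
finger_gap: 0.752
gripper_force: 62.6
```

Request:
servo_tool(motion=[[0,0,-0.02,0,0,0],[0,0,-0.06,0,0,0],[0,0,-0.1,0,0,0],[0,0,-0.12,0,0,0],[0,0,-0.1,0,0,0]])

```text
t: 39.18
ee_pos: [446.7, -50.5, 100.6]
tool_rot: [-0.0, 0.991, 0.137, -0.0]
ft_force: [0.7, -1.2, -1.0]
finger_gap: 0.751
gripper_force: 66.2
```

Request:
servo_tool(motion=[[0,0,-0.06,0,0,0],[0,0,-0.02,0,0,0],[0,0,0,0,0,0],[0,0,0,0,0,0],[0,0,0,0,0,0]])

```text
t: 39.6
ee_pos: [445.8, -50.3, 117.8]
tool_rot: [-0.001, 0.991, 0.137, -0.001]
ft_force: [0.7, 0.5, -0.3]
finger_gap: 0.753
gripper_force: 66.1
```

Request:
servo_tool(motion=[[0,0,0,0,0,0],[0,0,0,0,0,0],[0,0,0,0,0,0],[0,0,0,0,0,0],[0,0,0,0,0,0]])

```text
t: 40.02
ee_pos: [447.0, -50.6, 119.2]
tool_rot: [-0.0, 0.991, 0.137, -0.0]
ft_force: [0.6, -0.3, -1.1]
finger_gap: 0.753
gripper_force: 66.1
```

```bash
python3 -c "
from dish import *
f=shot('wrist','w_r4'); s=sense(); e=s['ee_pos']; z=e[2]+.2
p=proj(f,[[e[0],e[1],z+4]])[0]
for d in [(0,-30),(-25,0)]:
  c=blob(f,(int(p[0]+d[0]),int(p[1]+d[1]))); x=fitcyl([(f,c)],33,20,np.array([e[0],e[1],0]),z)[0][:2];print(c,x,x-e[:2])
plan(511.4-x[0]+e[0],-361.7-x[1]+e[1],120,15.65)"
```

```text
[  320.11390035   325.25566144 21093.        ] [446.88050295 -50.25525898] [-0.17515464  0.4022061 ]
[  320.11390035   325.25566144 21093.        ] [446.88050295 -50.25525898] [-0.17515464  0.4022061 ]
from [447.1 -50.7 119.3] phi 15.7 tilt 0.01: total [-0.0891  1.2691 -0.0027] turn 0.0008; 8 rows of [-0.0111  0.1586 -0.0003]
```

Request:
servo_tool(motion=[[-0.0045,0.0635,0,0,0,0],[-0.0089,0.1269,0,0,0,0],[-0.0089,0.1269,0,0,0,0],[-0.0089,0.1269,0,0,0,0],[-0.0089,0.1269,0,0,0,0]])

```text
t: 40.48
ee_pos: [476.4, -192.2, 119.6]
tool_rot: [0.0, 0.991, 0.137, 0.0]
ft_force: [0.7, -0.1, -1.2]
finger_gap: 0.752
gripper_force: 66.2
```

Request:
servo_tool(motion=[[-0.0089,0.1269,0,0,0,0],[-0.0089,0.1269,0,0,0,0],[-0.0089,0.1269,0,0,0,0],[-0.0089,0.1269,0,0,0,0],[-0.0089,0.1269,0,0,0,0]])

```text
t: 40.9
ee_pos: [508.5, -348.1, 119.3]
tool_rot: [-0.0, 0.991, 0.137, -0.0]
ft_force: [1.2, 0.3, -0.8]
finger_gap: 0.752
gripper_force: 66.2
```

Request:
servo_tool(motion=[[-0.0045,0.0635,0,0,0,0],[0,0,0.03,0,0,0],[0,0,0.05,0,0,0],[0,0,0.03,0,0,0],[0,0,0,0,0,0]])

```text
t: 41.32
ee_pos: [509.7, -359.2, 88.3]
tool_rot: [-0.003, 0.991, 0.137, -0.002]
ft_force: [0.0, -0.9, -1.7]
finger_gap: 0.755
gripper_force: 66.2
```

Request:
servo_tool(motion=[[0,0,0,0,0,0],[0,0,0,0,0,0],[0,0,0,0,0,0],[0,0,0,0,0,0],[0,0,0,0,0,0]])

```text
t: 41.73
ee_pos: [512.0, -362.2, 92.7]
tool_rot: [0.0, 0.991, 0.137, 0.0]
ft_force: [0.7, 0.1, -0.1]
finger_gap: 0.754
gripper_force: 66.2
```

Request:
servo_tool(motion=[[0,0,0,0,0,0],[0,0,0,0,0,0],[0,0,0,0,0,0],[0,0,0,0,0,0],[0,0,0,0,0,0]])

```text
t: 42.15
ee_pos: [511.6, -362.2, 92.0]
tool_rot: [-0.0, 0.991, 0.137, -0.0]
ft_force: [-0.2, 0.1, 0.1]
finger_gap: 0.754
gripper_force: 66.2
```

```bash
python3 -c "
from plan import *
plan(511.6,-362.0,61.2,15.65)"
```

```text
from [ 511.6 -362.2   92. ] phi 15.7 tilt 0.00: total [ 0.0003 -0.0006  0.123 ] turn 0.0007; 1 rows of [ 0.0003 -0.0006  0.123 ]
```

Request:
servo_tool(motion=[[0,0,0.02,0,0,0],[0,0,0.03,0,0,0],[0,0,0.025,0,0,0],[0,0,0.018,0,0,0],[0,0,0.012,0,0,0]])

```text
t: 42.57
ee_pos: [510.9, -361.6, 64.2]
tool_rot: [-0.001, 0.991, 0.137, -0.001]
ft_force: [-0.2, 0.5, -0.2]
finger_gap: 0.759
gripper_force: 66.2
```

Request:
servo_tool(motion=[[0,0,0.008,0,0,0],[0,0,0.006,0,0,0],[0,0,0.004,0,0,0],[0,0,0,0,0,0],[0,0,0,0,0,0]])

```text
t: 42.98
ee_pos: [511.7, -362.2, 61.4]
tool_rot: [0.0, 0.991, 0.137, 0.0]
ft_force: [-0.3, -0.1, -1.1]
finger_gap: 0.757
gripper_force: 66.2
```

Request:
servo_tool(motion=[[0,0,0,0,0,0],[0,0,0,0,0,0],[0,0,0,0,0,0],[0,0,0,0,0,0],[0,0,0,0,0,0]], jaw=0.18)

```text
t: 43.4
ee_pos: [511.7, -362.2, 61.4]
tool_rot: [0.0, 0.991, 0.137, 0.0]
ft_force: [0.3, -0.2, -0.9]
finger_gap: 0.818
gripper_force: 0.0
```

Request:
servo_tool(motion=[[0,0,0,0,0,0],[0,0,0,0,0,0],[0,0,0,0,0,0],[0,0,-0.01,0,0,0],[0,0,-0.03,0,0,0]], jaw=0.0)

```text
t: 43.82
ee_pos: [510.8, -361.4, 70.2]
tool_rot: [-0.001, 0.991, 0.137, -0.001]
ft_force: [0.2, 0.1, -0.5]
finger_gap: 1.001
gripper_force: 0.0
```

Request:
servo_tool(motion=[[0,0,-0.06,0,0,0],[0,0,-0.1,0,0,0],[0,0,-0.08,0,0,0],[0,0,-0.04,0,0,0],[0,0,0,0,0,0]])

```text
t: 44.23
ee_pos: [513.3, -363.6, 145.2]
tool_rot: [0.002, 0.991, 0.137, 0.002]
ft_force: [0.4, -1.0, 0.0]
finger_gap: 1.003
gripper_force: 0.0
```

Request:
servo_tool(motion=[[0,0,0,0,0,0],[0,0,0,0,0,0],[0,0,0,0,0,0],[0,0,0,0,0,0],[0,0,0,0,0,0]])

```text
t: 44.65
ee_pos: [511.1, -361.7, 140.0]
tool_rot: [-0.001, 0.991, 0.137, -0.001]
ft_force: [-0.5, -0.8, -0.6]
finger_gap: 1.002
gripper_force: 0.0
```

```bash
python3 -c "
from dish import *
f=shot('wrist','w_s2'); p=proj(f,[[511.3,-361.7,64]])[0]
c=blob(f,(int(p[0]),int(p[1]-30))); print(c,fitcyl([(f,c)],33,20,np.array([511.,-361,0]),60)[0][:2])
plan(447,57.5,110,15.65)"
```

```text
[ 322.11213409  253.77865548 9178.        ] [ 511.67947246 -362.14440166]
from [ 511.2 -361.8  140.2] phi 15.7 tilt 0.09: total [ 0.2071 -1.6841  0.1209] turn 0.0008; 11 rows of [ 0.0188 -0.1531  0.011 ]
```

Request:
servo_tool(motion=[[0.0086,-0.0702,0,0,0,0],[0.0173,-0.1403,0,0,0,0],[0.0173,-0.1403,0,0,0,0],[0.0173,-0.1403,0.02,0,0,0],[0.0173,-0.1403,0.02,0,0,0]])

```text
t: 45.12
ee_pos: [487.2, -203.7, 131.1]
tool_rot: [0.0, 0.991, 0.136, 0.0]
ft_force: [0.2, -0.1, -0.5]
finger_gap: 0.998
gripper_force: 0.0
```

Request:
servo_tool(motion=[[0.0173,-0.1403,0.02,0,0,0],[0.0173,-0.1403,0.02,0,0,0],[0.0173,-0.1403,0.02,0,0,0],[0.0173,-0.1403,0.02,0,0,0],[0.0173,-0.1403,0.02,0,0,0]])

```text
t: 45.53
ee_pos: [460.3, -28.7, 106.0]
tool_rot: [0.0, 0.991, 0.137, 0.0]
ft_force: [0.3, 0.3, 0.2]
finger_gap: 1.001
gripper_force: 0.0
```

Request:
servo_tool(motion=[[0.0173,-0.1403,0.02,0,0,0],[0.0173,-0.1403,0.02,0,0,0],[0.0086,-0.0702,0.02,0,0,0],[0,0,0.02,0,0,0],[0,0,0,0,0,0]])

```text
t: 45.95
ee_pos: [446.6, 57.8, 85.2]
tool_rot: [-0.0, 0.99, 0.138, -0.001]
ft_force: [-0.5, -0.8, 0.2]
finger_gap: 1.002
gripper_force: 0.0
```

Request:
servo_tool(motion=[[0,0,0,0,0,0],[0,0,0,0,0,0],[0,0,0,0,0,0],[0,0,0,0,0,0],[0,0,0,0,0,0]])

```text
t: 46.37
ee_pos: [447.9, 56.4, 86.5]
tool_rot: [0.0, 0.991, 0.136, 0.0]
ft_force: [0.4, 0.7, 0.2]
finger_gap: 1.0
gripper_force: 0.0
```

Request:
servo_tool(motion=[[0,0,0,0,0,0],[0,0,0,0,0,0],[0,0,0,0,0,0],[0,0,0,0,0,0],[0,0,0,0,0,0]])

```text
t: 46.78
ee_pos: [447.5, 57.1, 86.2]
tool_rot: [0.0, 0.991, 0.137, 0.0]
ft_force: [-0.2, 0.1, 0.7]
finger_gap: 0.995
gripper_force: 0.0
```

```bash
python3 -c "
from dish import *
f=shot('wrist','w_y3'); p=proj(f,[[447,57.5,4]])[0]
for d in [(0,-30),(-25,0)]:
  c=blob(f,(int(p[0]+d[0]),int(p[1]+d[1]))); x=fitcyl([(f,c)],33,20,np.array([448.,57,0]),0)[0][:2];print(c,x)
plan(x[0],x[1],-0.5,15.65)"
```

```text
[ 318.61294956  253.1147114  8703.        ] [445.70116784  58.10941004]
[ 318.61294956  253.1147114  8703.        ] [445.70116784  58.10941004]
from [447.5  57.2  86.2] phi 15.7 tilt 0.00: total [-0.0059 -0.0055  0.3469] turn 0.0009; 3 rows of [-0.002  -0.0018  0.1156]
```

Request:
servo_tool(motion=[[-0.0059,-0.0055,0.07,0,0,0],[0,0,0.11,0,0,0],[0,0,0.09,0,0,0],[0,0,0.05,0,0,0],[0,0,0.02,0,0,0]])

```text
t: 47.25
ee_pos: [443.7, 58.2, -1.0]
tool_rot: [-0.0, 0.991, 0.137, -0.002]
ft_force: [-0.6, 0.6, 0.0]
finger_gap: 0.999
gripper_force: 0.0
```

Request:
servo_tool(motion=[[0,0,0.007,0,0,0],[0,0,0,0,0,0],[0,0,0,0,0,0],[0,0,0,0,0,0],[0,0,0,0,0,0]])

```text
t: 47.67
ee_pos: [446.7, 58.0, 0.5]
tool_rot: [0.0, 0.991, 0.137, 0.001]
ft_force: [-0.3, -0.1, 0.3]
finger_gap: 0.997
gripper_force: 0.0
```

Request:
servo_tool(motion=[[0,0,0,0,0,0],[0,0,0,0,0,0],[0,0,0,0,0,0],[0,0,0,0,0,0],[0,0,0,0,0,0]], jaw=0.21)

```text
t: 48.08
ee_pos: [445.7, 58.0, -0.5]
tool_rot: [0.0, 0.991, 0.137, -0.0]
ft_force: [1.2, 0.5, -0.5]
finger_gap: 0.789
gripper_force: 0.0
```

Request:
servo_tool(motion=[[0,0,0,0,0,0],[0,0,0,0,0,0],[0,0,0,0,0,0],[0,0,0,0,0,0],[0,0,0,0,0,0]], jaw=0.24)

```text
t: 48.5
ee_pos: [445.8, 58.0, -0.1]
tool_rot: [0.0, 0.991, 0.137, -0.0]
ft_force: [-1.8, 0.2, 6.0]
finger_gap: 0.766
gripper_force: 24.6
```

Request:
servo_tool(motion=[[0,0,0,0,0,0],[0,0,0,0,0,0],[0,0,0,0,0,0],[0,0,0,0,0,0],[0,0,0,0,0,0]], jaw=0.26)

```text
t: 48.92
ee_pos: [445.8, 58.0, 0.3]
tool_rot: [0.0, 0.991, 0.137, -0.0]
ft_force: [-4.2, -0.6, 10.4]
finger_gap: 0.756
gripper_force: 56.0
```

Request:
servo_tool(motion=[[0,0,-0.02,0,0,0],[0,0,-0.06,0,0,0],[0,0,-0.1,0,0,0],[0,0,-0.12,0,0,0],[0,0,-0.12,0,0,0]])

```text
t: 49.33
ee_pos: [444.7, 58.1, 105.0]
tool_rot: [-0.0, 0.991, 0.137, -0.001]
ft_force: [1.7, -0.6, 0.2]
finger_gap: 0.748
gripper_force: 56.2
```

Request:
servo_tool(motion=[[0,0,-0.1,0,0,0],[0,0,-0.04,0,0,0],[0,0,0,0,0,0],[0,0,0,0,0,0],[0,0,0,0,0,0]])

```text
t: 49.75
ee_pos: [444.3, 58.1, 137.5]
tool_rot: [-0.0, 0.991, 0.137, -0.002]
ft_force: [0.3, 0.5, -0.1]
finger_gap: 0.752
gripper_force: 56.2
```

Request:
servo_tool(motion=[[0,0,0,0,0,0],[0,0,0,0,0,0],[0,0,0,0,0,0],[0,0,0,0,0,0],[0,0,0,0,0,0]])

```text
t: 50.17
ee_pos: [445.5, 58.0, 139.1]
tool_rot: [-0.0, 0.991, 0.137, -0.0]
ft_force: [-0.1, 0.1, 0.1]
finger_gap: 0.754
gripper_force: 56.2
```

```bash
python3 -c "
from dish import *
f=shot('wrist','w_y4'); s=sense(); e=s['ee_pos']; z=e[2]-.5
p=proj(f,[[e[0],e[1],z+4]])[0]
for d in [(0,-30),(-25,0)]:
  c=blob(f,(int(p[0]+d[0]),int(p[1]+d[1]))); x=fitcyl([(f,c)],33,20,np.array([e[0],e[1],0]),z)[0][:2];print(c,x,x-e[:2])
plan(511.4-x[0]+e[0],-361.9-x[1]+e[1],135,15.65)"
```

```text
[  320.80933742   325.13385208 21205.        ] [445.14765467  58.06301385] [-0.46632681  0.02695278]
[  320.80933742   325.13385208 21205.        ] [445.14765467  58.06301385] [-0.46632681  0.02695278]
from [445.6  58.  139.2] phi 15.7 tilt 0.03: total [-0.2     1.6888  0.0169] turn 0.0008; 11 rows of [-0.0182  0.1535  0.0015]
```

Request:
servo_tool(motion=[[-0.0083,0.0703,0,0,0,0],[-0.0167,0.1407,0,0,0,0],[-0.0167,0.1407,0,0,0,0],[-0.0167,0.1407,0,0,0,0],[-0.0167,0.1407,0,0,0,0]])

```text
t: 50.63
ee_pos: [470.7, -100.9, 139.7]
tool_rot: [0.0, 0.991, 0.137, 0.0]
ft_force: [1.0, 0.4, -1.2]
finger_gap: 0.751
gripper_force: 56.2
```

Request:
servo_tool(motion=[[-0.0167,0.1407,0,0,0,0],[-0.0167,0.1407,0,0,0,0],[-0.0167,0.1407,0,0,0,0],[-0.0167,0.1407,0,0,0,0],[-0.0167,0.1407,0,0,0,0]])

```text
t: 51.05
ee_pos: [498.1, -276.2, 139.4]
tool_rot: [0.0, 0.991, 0.137, 0.0]
ft_force: [-0.4, 0.7, -1.2]
finger_gap: 0.75
gripper_force: 56.2
```

Request:
servo_tool(motion=[[-0.0167,0.1407,0,0,0,0],[-0.0167,0.1407,0,0,0,0],[-0.0083,0.0703,0.02,0,0,0],[0,0,0.04,0,0,0],[0,0,0.03,0,0,0]])

```text
t: 51.47
ee_pos: [511.5, -362.5, 115.8]
tool_rot: [-0.0, 0.991, 0.136, -0.0]
ft_force: [-0.4, 0.7, -0.1]
finger_gap: 0.75
gripper_force: 56.2
```

Request:
servo_tool(motion=[[0,0,0,0,0,0],[0,0,0,0,0,0],[0,0,0,0,0,0],[0,0,0,0,0,0],[0,0,0,0,0,0]])

```text
t: 51.88
ee_pos: [512.4, -361.3, 117.8]
tool_rot: [0.0, 0.991, 0.137, 0.0]
ft_force: [0.4, -0.2, -0.6]
finger_gap: 0.75
gripper_force: 56.2
```

Request:
servo_tool(motion=[[0,0,0,0,0,0],[0,0,0,0,0,0],[0,0,0,0,0,0],[0,0,0,0,0,0],[0,0,0,0,0,0]])

```text
t: 52.3
ee_pos: [511.8, -361.9, 117.0]
tool_rot: [0.0, 0.991, 0.137, 0.0]
ft_force: [-0.9, 0.4, -0.8]
finger_gap: 0.747
gripper_force: 56.2
```

```bash
python3 -c "
from plan import *
plan(511.8,-362.0,81.2,15.65)"
```

```text
from [ 511.8 -361.9  117. ] phi 15.7 tilt 0.00: total [-0.0003  0.0005  0.1433] turn 0.0008; 1 rows of [-0.0003  0.0005  0.1433]
```

Request:
servo_tool(motion=[[0,0,0.025,0,0,0],[0,0,0.035,0,0,0],[0,0,0.03,0,0,0],[0,0,0.02,0,0,0],[0,0,0.014,0,0,0]])

```text
t: 52.72
ee_pos: [511.1, -361.2, 84.1]
tool_rot: [-0.001, 0.991, 0.137, -0.001]
ft_force: [0.8, 0.3, -0.3]
finger_gap: 0.752
gripper_force: 56.2
```

Request:
servo_tool(motion=[[0,0,0.009,0,0,0],[0,0,0.006,0,0,0],[0,0,0.004,0,0,0],[0,0,0,0,0,0],[0,0,0,0,0,0]])

```text
t: 53.13
ee_pos: [512.0, -362.0, 81.5]
tool_rot: [0.0, 0.991, 0.137, 0.0]
ft_force: [-0.1, 0.3, 0.6]
finger_gap: 0.748
gripper_force: 56.2
```

Request:
servo_tool(motion=[[0,0,0,0,0,0],[0,0,0,0,0,0],[0,0,0,0,0,0],[0,0,0,0,0,0],[0,0,0,0,0,0]], jaw=0.18)

```text
t: 53.55
ee_pos: [511.9, -361.9, 81.4]
tool_rot: [0.0, 0.991, 0.137, 0.0]
ft_force: [-0.5, -0.7, -0.3]
finger_gap: 0.822
gripper_force: 0.0
```

Request:
servo_tool(motion=[[0,0,0,0,0,0],[0,0,0,0,0,0],[0,0,0,0,0,0],[0,0,-0.01,0,0,0],[0,0,-0.03,0,0,0]], jaw=0.0)

```text
t: 53.97
ee_pos: [511.1, -361.1, 90.2]
tool_rot: [-0.001, 0.991, 0.137, -0.001]
ft_force: [-0.1, 0.5, 0.3]
finger_gap: 0.999
gripper_force: 0.0
```

Request:
servo_tool(motion=[[0,0,-0.06,0,0,0],[0,0,-0.1,0,0,0],[0,0,-0.08,0,0,0],[0,0,-0.04,0,0,0],[0,0,0,0,0,0]])

```text
t: 54.38
ee_pos: [513.5, -363.3, 165.2]
tool_rot: [0.002, 0.991, 0.137, 0.002]
ft_force: [0.5, -0.2, -0.1]
finger_gap: 1.002
gripper_force: 0.0
```

Request:
servo_tool(motion=[[0,0,0,0,0,0],[0,0,0,0,0,0],[0,0,0,0,0,0],[0,0,0,0,0,0],[0,0,0,0,0,0]])

```text
t: 54.8
ee_pos: [511.4, -361.4, 160.0]
tool_rot: [-0.001, 0.991, 0.137, -0.001]
ft_force: [-0.3, -0.6, 0.4]
finger_gap: 1.001
gripper_force: 0.0
```

```bash
python3 -c "
from dish import *
f=shot('wrist','w_s3'); p=proj(f,[[511.3,-361.7,84]])[0]
c=blob(f,(int(p[0]),int(p[1]-30))); print(c,fitcyl([(f,c)],33,20,np.array([511.,-361,0]),80)[0][:2])
S=shot('scene','scene1');D=shot('side','side1')
cv2.imwrite('pics/mix.png',np.hstack([cv2.resize(D['color'][100:340,180:500],(400,300)),cv2.resize(f['color'],(400,300))]))
q=proj(D,[[511.5,-362,y] for y in(40,60,80,100)]);print(q)
plan(565,-48,150,15.65)"
```

```text
[ 322.15930033  253.22481291 9242.5       ] [ 512.3157876  -361.78640744]
[[380.01202743 144.65920074]
 [380.87018318 137.83103911]
 [381.75346903 130.80696449]
 [382.66302964 123.57821725]]
from [ 511.7 -361.7  160.7] phi 15.7 tilt 0.04: total [ 0.5451 -1.15    0.0429] turn 0.0008; 8 rows of [ 0.0681 -0.1438  0.0054]
```

View pics/mix.png

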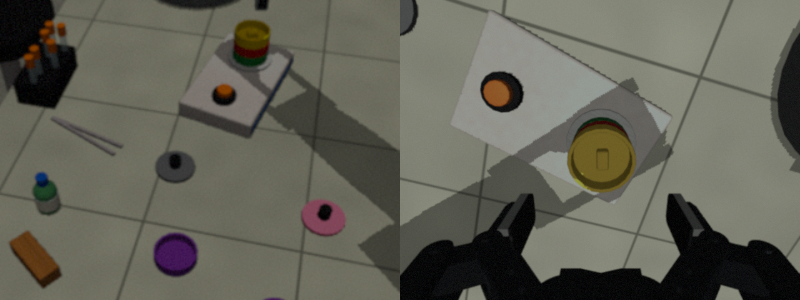

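```bash
python3 -c "
from dish import *
D=load('side1'); x=atz(D,(320,226),17); print(x)
plan(x[0]-10,x[1],110,15.65)"
```

```text
[595.91299968 -95.0142483   17.        ]
from [ 511.7 -361.7  160.7] phi 15.7 tilt 0.04: total [ 0.5747 -0.9464  0.2029] turn 0.0008; 8 rows of [ 0.0718 -0.1183  0.0254]
```

Request:
servo_tool(motion=[[0.036,-0.059,0,0,0,0],[0.0718,-0.1183,0,0,0,0],[0.0718,-0.1183,0,0,0,0],[0.0718,-0.1183,0.04,0,0,0],[0.0718,-0.1183,0.04,0,0,0]])

```text
t: 55.37
ee_pos: [554.4, -210.9, 141.9]
tool_rot: [0.001, 0.991, 0.136, 0.001]
ft_force: [0.3, 0.1, 0.6]
finger_gap: 0.999
gripper_force: 0.0
```

Request:
servo_tool(motion=[[0.0718,-0.1183,0.04,0,0,0],[0.0718,-0.1183,0.04,0,0,0],[0.0718,-0.1183,0.03,0,0,0],[0.036,-0.059,0.01,0,0,0],[0,0,0,0,0,0]], jaw=0.55)

```text
t: 55.78
ee_pos: [586.0, -91.1, 110.0]
tool_rot: [-0.001, 0.99, 0.139, -0.001]
ft_force: [0.9, -0.1, 0.7]
finger_gap: 0.451
gripper_force: 0.0
```

Request:
servo_tool(motion=[[0,0,0,0,0,0],[0,0,0,0,0,0],[0,0,0,0,0,0],[0,0,0,0,0,0],[0,0,0,0,0,0]])

```text
t: 56.2
ee_pos: [586.1, -96.4, 111.6]
tool_rot: [0.0, 0.991, 0.136, 0.0]
ft_force: [-0.4, -0.3, -0.4]
finger_gap: 0.454
gripper_force: 0.0
```

Request:
servo_tool(motion=[[0,0,0,0,0,0],[0,0,0,0,0,0],[0,0,0,0,0,0],[0,0,0,0,0,0],[0,0,0,0,0,0]])

```text
t: 56.62
ee_pos: [586.0, -95.3, 111.2]
tool_rot: [-0.0, 0.991, 0.137, -0.0]
ft_force: [0.6, 0.6, -0.4]
finger_gap: 0.453
gripper_force: 0.0
```

```bash
python3 -c "
from dish import *
f=shot('wrist','w_cv'); print(sense()['ee_pos'])
print(proj(f,[[596,-95,7],[596,-95,27]]))
cv2.imwrite('pics/w_cv.png',f['color'])"
```

```text
[586.05772074 -95.21014425 111.20895053]
[[324.33001423 223.6825031 ]
 [324.63384233 232.4141269 ]]
```

View pics/w_cv.png

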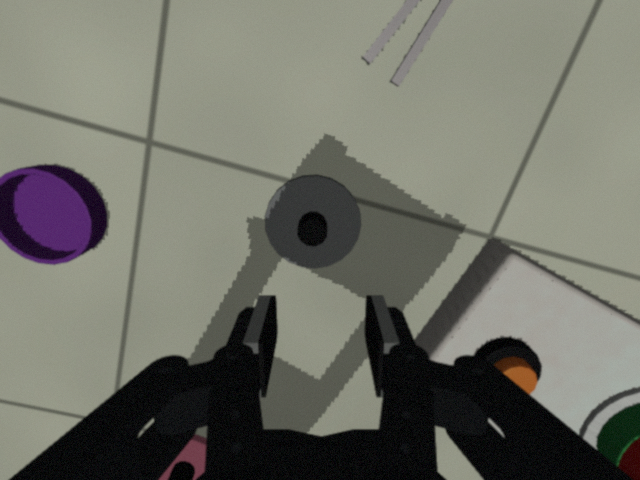

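```bash
python3 -c "
from dish import *
f=load('w_cv'); g=cv2.cvtColor(f['color'],cv2.COLOR_BGR2GRAY)
print(g[195,300],g[229,313],g[200,250])
m=(g<24).astype(np.uint8); m[270:]=0
n,l,st,ce=cv2.connectedComponentsWithStats(m); k=l[229,313]; print(st[k],ce[k])
ys,xs=np.where(l==k); c=cen(cv2.convexHull(np.c_[xs,ys].astype(np.float32)))
x=fitcyl([(f,c)],10,20,np.array([596.,-90,0]),7)[0][:2]; print('knob',x,'disc',atz(f,(313,222),5.5))
plan(x[0],x[1],12,15.65)"
```

```text
58 4 142
[298 212  29  34 786] [312.10941476 228.48091603]
knob [593.76700218 -86.93591421] disc [594.60517885 -87.09211747   5.5       ]
from [586.1 -95.2 111.2] phi 15.7 tilt 0.00: total [ 0.0387 -0.0235  0.3968] turn 0.0008; 3 rows of [ 0.0129 -0.0078  0.1323]
```

Request:
servo_tool(motion=[[0.0405,-0.0235,0.05,0,0,0],[0,0,0.12,0,0,0],[0,0,0.12,0,0,0],[0,0,0.07,0,0,0],[0,0,0.03,0,0,0]])

```text
t: 57.08
ee_pos: [591.6, -85.9, 10.1]
tool_rot: [-0.001, 0.991, 0.137, -0.003]
ft_force: [-0.2, -0.0, 0.4]
finger_gap: 0.45
gripper_force: 0.0
```

Request:
servo_tool(motion=[[0,0,0.01,0,0,0],[0,0,0,0,0,0],[0,0,0,0,0,0],[0,0,0,0,0,0],[0,0,0,0,0,0]])

```text
t: 57.5
ee_pos: [595.5, -87.2, 12.9]
tool_rot: [0.001, 0.991, 0.137, 0.001]
ft_force: [1.1, -0.4, 0.3]
finger_gap: 0.447
gripper_force: 0.0
```

Request:
servo_tool(motion=[[0,0,0,0,0,0],[0,0,0,0,0,0],[0,0,0,0,0,0],[0,0,0,0,0,0],[0,0,0,0,0,0]], jaw=0.75)

```text
t: 57.92
ee_pos: [594.2, -86.8, 11.3]
tool_rot: [0.0, 0.991, 0.137, 0.0]
ft_force: [1.0, 0.7, -0.1]
finger_gap: 0.25
gripper_force: 0.0
```

Request:
servo_tool(motion=[[0,0,0,0,0,0],[0,0,0,0,0,0],[0,0,0,0,0,0],[0,0,0,0,0,0],[0,0,0,0,0,0]], jaw=0.8)

```text
t: 58.33
ee_pos: [594.3, -86.8, 11.4]
tool_rot: [0.0, 0.991, 0.137, 0.0]
ft_force: [-1.6, 1.6, 3.2]
finger_gap: 0.214
gripper_force: 43.9
```

Request:
servo_tool(motion=[[0,0,-0.02,0,0,0],[0,0,-0.06,0,0,0],[0,0,-0.1,0,0,0],[0,0,-0.12,0,0,0],[0,0,-0.12,0,0,0]])

```text
t: 58.75
ee_pos: [593.4, -86.6, 116.4]
tool_rot: [-0.0, 0.991, 0.137, -0.001]
ft_force: [1.2, -0.9, -0.7]
finger_gap: 0.214
gripper_force: 43.6
```

Request:
servo_tool(motion=[[0,0,-0.1,0,0,0],[0,0,-0.1,0,0,0],[0,0,-0.04,0,0,0],[0,0,0,0,0,0],[0,0,0,0,0,0]])

```text
t: 59.17
ee_pos: [594.1, -86.8, 175.7]
tool_rot: [0.0, 0.991, 0.137, 0.0]
ft_force: [0.6, 0.2, -1.1]
finger_gap: 0.211
gripper_force: 43.6
```

Request:
servo_tool(motion=[[0,0,0,0,0,0],[0,0,0,0,0,0],[0,0,0,0,0,0],[0,0,0,0,0,0],[0,0,0,0,0,0]])

```text
t: 59.58
ee_pos: [593.9, -86.7, 175.3]
tool_rot: [-0.0, 0.991, 0.137, -0.001]
ft_force: [-0.6, 0.1, -0.3]
finger_gap: 0.212
gripper_force: 43.6
```

```bash
python3 -c "
from dish import *
f=shot('wrist','w_cv2'); s=sense(); e=s['ee_pos']; print(e,s['finger_gap'])
cv2.imwrite('pics/w_cv2.png',f['color'])
P=proj(f,cyl(e[0],e[1],e[2]-10.5,34,7)); print(P.min(0),P.max(0))
plan(511.7,-361.8,e[2],15.65)"
```

```text
[593.99151787 -86.75850308 175.60651315] 0.21037895786973224
[245.67611182 231.16413456] [396.70648221 370.42986916]
from [594.  -86.8 175.6] phi 15.7 tilt 0.05: total [-0.6149  0.9699 -0.    ] turn 0.0008; 8 rows of [-0.0769  0.1212 -0.    ]
```

View pics/w_cv2.png

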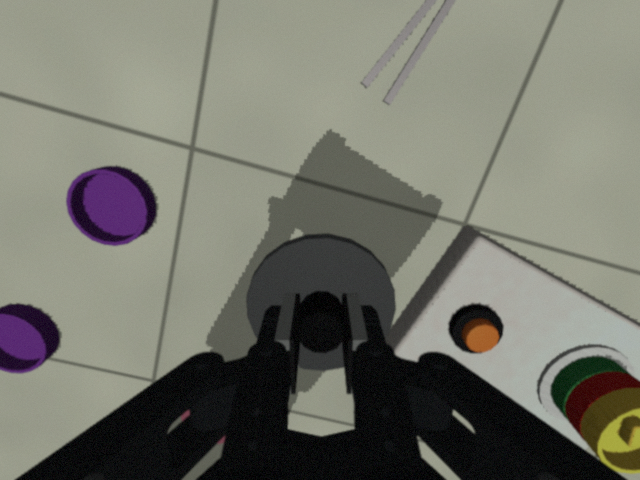

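Request:
servo_tool(motion=[[-0.034,0.0539,0,0,0,0],[-0.0681,0.1078,0,0,0,0],[-0.0681,0.1078,0,0,0,0],[-0.0681,0.1078,0,0,0,0],[-0.0681,0.1078,0,0,0,0]])

```text
t: 60.05
ee_pos: [552.9, -225.4, 176.2]
tool_rot: [0.0, 0.991, 0.137, 0.0]
ft_force: [0.1, 0.7, -0.6]
finger_gap: 0.212
gripper_force: 43.6
```

Request:
servo_tool(motion=[[-0.0681,0.1078,0,0,0,0],[-0.0681,0.1078,0,0,0,0],[-0.0681,0.1078,0,0,0,0],[-0.0681,0.1078,0,0,0,0],[-0.034,0.0539,0.02,0,0,0]])

```text
t: 60.47
ee_pos: [511.6, -365.8, 172.3]
tool_rot: [0.001, 0.991, 0.136, 0.0]
ft_force: [0.2, -0.0, 0.4]
finger_gap: 0.208
gripper_force: 43.6
```

Request:
servo_tool(motion=[[0,0,0.04,0,0,0],[0,0,0.04,0,0,0],[0,0,0.02,0,0,0],[0,0,0,0,0,0],[0,0,0,0,0,0]])

```text
t: 60.88
ee_pos: [512.6, -360.0, 145.2]
tool_rot: [-0.001, 0.99, 0.138, -0.001]
ft_force: [0.1, 0.0, -0.7]
finger_gap: 0.213
gripper_force: 43.6
```

Request:
servo_tool(motion=[[0,0,0,0,0,0],[0,0,0,0,0,0],[0,0,0,0,0,0],[0,0,0,0,0,0],[0,0,0,0,0,0]])

```text
t: 61.3
ee_pos: [512.7, -361.8, 146.6]
tool_rot: [0.0, 0.991, 0.137, 0.0]
ft_force: [-0.3, -0.8, -1.5]
finger_gap: 0.209
gripper_force: 43.6
```

Request:
servo_tool(motion=[[0,0,0,0,0,0],[0,0,0,0,0,0],[0,0,0,0,0,0],[0,0,0,0,0,0],[0,0,0,0,0,0]])

```text
t: 61.72
ee_pos: [512.4, -361.8, 146.2]
tool_rot: [-0.0, 0.991, 0.137, -0.0]
ft_force: [0.6, 0.3, -0.7]
finger_gap: 0.209
gripper_force: 43.6
```

```bash
python3 -c "
from plan import *
plan(512.2,-361.8,112.2,15.65)"
```

```text
from [ 512.4 -361.8  146.2] phi 15.7 tilt 0.00: total [-0.0008 -0.0004  0.136 ] turn 0.0007; 1 rows of [-0.0008 -0.0004  0.136 ]
```

Request:
servo_tool(motion=[[-0.0008,0,0.025,0,0,0],[0,0,0.033,0,0,0],[0,0,0.028,0,0,0],[0,0,0.02,0,0,0],[0,0,0.012,0,0,0]])

```text
t: 62.13
ee_pos: [511.5, -361.2, 114.9]
tool_rot: [-0.001, 0.991, 0.137, -0.001]
ft_force: [-0.4, -0.6, -1.1]
finger_gap: 0.211
gripper_force: 43.6
```

Request:
servo_tool(motion=[[0,0,0.008,0,0,0],[0,0,0.006,0,0,0],[0,0,0.004,0,0,0],[0,0,0,0,0,0],[0,0,0,0,0,0]])

```text
t: 62.55
ee_pos: [512.4, -362.0, 112.5]
tool_rot: [0.0, 0.991, 0.137, 0.0]
ft_force: [0.5, -0.3, -1.0]
finger_gap: 0.21
gripper_force: 43.6
```

Request:
servo_tool(motion=[[0,0,0,0,0,0],[0,0,0,0,0,0],[0,0,0,0,0,0],[0,0,0,0,0,0],[0,0,0,0,0,0]], jaw=0.7)

```text
t: 62.97
ee_pos: [512.3, -361.9, 112.4]
tool_rot: [0.0, 0.991, 0.137, 0.0]
ft_force: [-0.5, 0.1, 0.3]
finger_gap: 0.303
gripper_force: 0.0
```

Request:
servo_tool(motion=[[0,0,0,0,0,0],[0,0,0,0,0,0],[0,0,0,0,0,0],[0,0,-0.01,0,0,0],[0,0,-0.03,0,0,0]], jaw=0.6)

```text
t: 63.38
ee_pos: [511.5, -361.2, 121.2]
tool_rot: [-0.001, 0.991, 0.137, -0.001]
ft_force: [0.2, -0.4, -1.4]
finger_gap: 0.398
gripper_force: 0.0
```

Request:
servo_tool(motion=[[0,0,-0.06,0,0,0],[0,0,-0.1,0,0,0],[0,0,-0.08,0,0,0],[0,0,-0.04,0,0,0],[0,0,0,0,0,0]])

```text
t: 63.8
ee_pos: [513.8, -363.2, 196.3]
tool_rot: [0.002, 0.991, 0.137, 0.002]
ft_force: [0.2, -0.6, 0.4]
finger_gap: 0.398
gripper_force: 0.0
```

Request:
servo_tool(motion=[[0,0,0,0,0,0],[0,0,0,0,0,0],[0,0,0,0,0,0],[0,0,0,0,0,0],[0,0,0,0,0,0]])

```text
t: 64.22
ee_pos: [511.8, -361.5, 191.0]
tool_rot: [-0.001, 0.991, 0.137, -0.001]
ft_force: [-0.2, -0.3, -0.4]
finger_gap: 0.405
gripper_force: 0.0
```

```bash
python3 -c "
from dish import *
f=shot('wrist','w_s4'); D=shot('side','side2'); S=shot('scene','scene2')
r=lambda f,P:proj(f,P).round(0)
P=proj(f,cyl(511.5,-361.8,100,34,7));print(P.min(0),P.max(0))
hsv=cv2.cvtColor(f['color'],cv2.COLOR_BGR2HSV);m=cv2.inRange(hsv,(15,100,60),(40,255,255))
cv2.imwrite('pics/mix2.png',np.hstack([cv2.resize(D['color'][80:230,280:480],(400,300)),cv2.resize(f['color'],(400,300))]))
# button: orange blob
m=cv2.inRange(hsv,(5,120,60),(18,255,255)); n,l,st,c=cv2.connectedComponentsWithStats(m); i=1+np.argmax(st[1:,4]); print(st[i],c[i],'btn',atz(f,c[i],46),atz(f,c[i],42))
plan(540,-240,110,15.65)"
```

```text
[269.86995686 193.94374628] [373.06904151 293.2143033 ]
[ 153  126   40   39 1217] [172.70912079 145.14050945] btn [ 538.73658604 -236.44199205   46.        ] [ 537.99756763 -235.02290898   42.        ]
from [ 512.1 -361.7  191.8] phi 15.7 tilt 0.04: total [ 0.2393 -0.4386  0.3271] turn 0.0008; 4 rows of [ 0.0598 -0.1096  0.0818]
```

View pics/mix2.png

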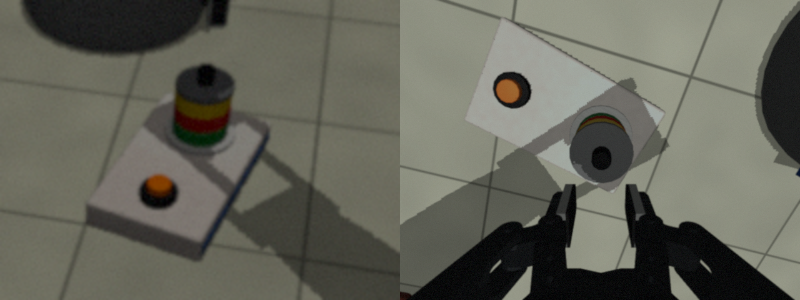

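Request:
servo_tool(motion=[[0.03,-0.055,0,0,0,0],[0.06,-0.11,0.02,0,0,0],[0.06,-0.112,0.06,0,0,0],[0.06,-0.112,0.1,0,0,0],[0.029,-0.0566,0.14,0,0,0]], jaw=1.0)

```text
t: 64.78
ee_pos: [542.3, -235.7, 114.7]
tool_rot: [0.001, 0.99, 0.137, 0.003]
ft_force: [0.3, -0.5, -0.3]
finger_gap: -0.001
gripper_force: 0.0
```

Request:
servo_tool(motion=[[0,0,0.1,0,0,0],[0,0,0.04,0,0,0],[0,0,0,0,0,0],[0,0,0,0,0,0],[0,0,0,0,0,0]])

```text
t: 65.2
ee_pos: [540.9, -239.7, 79.4]
tool_rot: [0.001, 0.991, 0.136, 0.001]
ft_force: [1.1, 0.5, 0.2]
finger_gap: -0.002
gripper_force: 0.0
```

Request:
servo_tool(motion=[[0,0,0,0,0,0],[0,0,0,0,0,0],[0,0,0,0,0,0],[0,0,0,0,0,0],[0,0,0,0,0,0]])

```text
t: 65.62
ee_pos: [539.7, -238.7, 77.6]
tool_rot: [0.0, 0.991, 0.137, 0.0]
ft_force: [0.6, 0.2, 0.1]
finger_gap: 0.001
gripper_force: 0.0
```

```bash
python3 -c "
from dish import *
f=shot('wrist','w_b')
hsv=cv2.cvtColor(f['color'],cv2.COLOR_BGR2HSV)
m=cv2.inRange(hsv,(5,120,60),(18,255,255)); n,l,st,c=cv2.connectedComponentsWithStats(m); i=1+np.argmax(st[1:,4]); print(st[i],c[i],'btn',[atz(f,c[i],z)[:2].round(1) for z in (46,49)])
print(tri([(f,c[i]),(load('w_s4'),(172.7,145.1))]))
plan(539,-238,55,15.65)"
```

```text
[ 297  259   55   47 1728] [324.36458333 280.90393519] btn [array([ 540.1, -240.5]), array([ 541.5, -240. ])]
[ 541.04903618 -239.12585278   51.24717465]
from [ 539.6 -238.6   77.5] phi 15.7 tilt 0.02: total [-0.0018 -0.003   0.0898] turn 0.0007; 1 rows of [-0.0018 -0.003   0.0898]
```

Request:
servo_tool(motion=[[0,0,0.03,0,0,0],[0,0,0.03,0,0,0],[0,0,0.02,0,0,0],[0,0,0.012,0,0,0],[0,0,0,0,0,0]])

```text
t: 66.08
ee_pos: [539.1, -238.1, 53.2]
tool_rot: [-0.001, 0.991, 0.137, -0.001]
ft_force: [-2.5, 1.0, 3.4]
finger_gap: -0.002
gripper_force: 1.7
```

Request:
servo_tool(motion=[[0,0,0.006,0,0,0],[0,0,0.006,0,0,0],[0,0,0.004,0,0,0],[0,0,0,0,0,0],[0,0,0,0,0,0]])

```text
t: 66.5
ee_pos: [539.3, -238.2, 51.0]
tool_rot: [-0.0, 0.991, 0.137, -0.0]
ft_force: [-4.4, 2.8, 8.2]
finger_gap: -0.001
gripper_force: 4.5
```

Request:
servo_tool(motion=[[0,0,0.004,0,0,0],[0,0,0.004,0,0,0],[0,0,0,0,0,0],[0,0,0,0,0,0],[0,0,0,0,0,0]])

```text
t: 66.92
ee_pos: [539.4, -238.3, 50.8]
tool_rot: [-0.0, 0.991, 0.137, -0.0]
ft_force: [-10.8, 4.9, 20.4]
finger_gap: -0.004
gripper_force: 10.6
```

```bash
python3 -c "
from dish import *
shot('side','side3');shot('scene','scene3')
for n in ['side2','side3','scene2','scene3']:
  f=load(n); h=cv2.cvtColor(f['color'],cv2.COLOR_BGR2HSV); m=cv2.inRange(h,(4,130,60),(20,255,255))
  p=proj(f,[[540,-239,48]])[0].astype(int); x0,y0=p-15
  w=m[y0:y0+30,x0:x0+30]; ys,xs=np.where(w>0); print(n,p,len(ys),(xs.min()+x0,xs.max()+x0,ys.min()+y0,ys.max()+y0) if len(ys) else '')
  for r in range(4,28): print(''.join('O' if w[r,c] else ('#' if f['color'][y0+r,x0+c].max()<45 else '.') for c in range(30)))
  print(proj(f,[[540,-239,z] for z in (35,44,50,56)]).round(1).tolist())
"
```

```text
side2 [359 174] 100 (np.int64(353), np.int64(365), np.int64(167), np.int64(177))
..............................
..............................
..............................
..............................
..............OOO.............
............OOOOOOO...........
..........OOOOOOOOOOO.........
.........OOOOOOOOOOOO.........
........#OOOOOOOOOOOOO........
.......##OOOOOOOOOOOOO........
.......##.OOOOOOOOOOOO##......
......####OOOOOOOOOOO.##......
......####.OOOOOOOOO.####.....
......#####.OOOOOOO..###......
......######....OO.#####......
......##################......
.......#################......
.......################.......
........##############........
.........############.........
............#######...........
..............................
..............................
..............................
[[359.0, 178.4], [359.2, 175.4], [359.4, 173.4], [359.6, 171.3]]
side3 [359 174] 27 (np.int64(354), np.int64(364), np.int64(173), np.int64(177))
...........###############....
...........##############.....
...........#############......
...........##########.........
......
[... 1759 characters left out ...]
..#..#.........
##############...#..##........
...###########...##.##........
........######...##..##.......
........######....#..###......
........#######...#..###......
.......########...#...###.....
......###OOO###...#OOO###.....
......###OOOO#....OOO.###.....
......###OOOOOOOOOOOO####.....
......###.OOOOOOOOOO#####.....
......####OOOOOOOOO######.....
.......#####OOOOO########.....
.......#################......
.......#################......
........###############.......
.........############.........
..........#########...........
.............###..............
..............................
..............................
[[223.9, 289.9], [223.3, 287.3], [222.9, 285.6], [222.5, 283.8]]
```

Request:
servo_tool(motion=[[0,0,-0.03,0,0,0],[0,0,-0.08,0,0,0],[0,0,-0.12,0,0,0],[0,0,-0.14,0,0,0],[0,0,-0.12,0,0,0]])

```text
t: 67.43
ee_pos: [539.7, -238.4, 172.2]
tool_rot: [0.0, 0.991, 0.137, 0.0]
ft_force: [0.7, -1.0, -0.1]
finger_gap: -0.001
gripper_force: 0.0
```

Request:
servo_tool(motion=[[0,0,-0.06,0,0,0],[-0.08,0,0,0,0,0],[-0.1,0,0,0,0,0],[-0.06,0,0,0,0,0],[0,0,0,0,0,0]])

```text
t: 67.85
ee_pos: [479.9, -255.3, 185.5]
tool_rot: [0.0, 0.991, 0.136, -0.0]
ft_force: [0.4, 0.2, 0.3]
finger_gap: -0.004
gripper_force: 0.0
```

Request:
servo_tool(motion=[[0,0,0,0,0,0],[0,0,0,0,0,0],[0,0,0,0,0,0],[0,0,0,0,0,0],[0,0,0,0,0,0]])

```text
t: 68.27
ee_pos: [482.3, -254.4, 185.6]
tool_rot: [-0.0, 0.991, 0.137, -0.0]
ft_force: [0.5, 0.1, 0.4]
finger_gap: 0.001
gripper_force: 0.0
```

Request:
servo_tool(motion=[[0,0,0,0,0,0],[0,0,0,0,0,0],[0,0,0,0,0,0],[0,0,0,0,0,0],[0,0,0,0,0,0]])

```text
t: 68.68
ee_pos: [481.8, -254.7, 185.7]
tool_rot: [-0.0, 0.991, 0.137, -0.0]
ft_force: [-0.3, 0.4, -0.3]
finger_gap: -0.001
gripper_force: 0.0
```

```bash
python3 -c "
from dish import *
f=shot('wrist','w_e');shot('side','side4')
print(sense()['ft_force'],sense()['ee_pos'])
for n in ['side2','side4']:
  g=load(n); h=cv2.cvtColor(g['color'],cv2.COLOR_BGR2HSV); m=cv2.inRange(h,(4,130,60),(20,255,255)); ys,xs=np.where(m[159:190,344:375]>0); print(n,len(ys),ys.mean()+159)
  for nm,lo,hi in [('yel',(22,130,40),(35,255,255)),('grn',(50,100,25),(85,255,255))]:
    mm=cv2.inRange(h,lo,hi); ys,xs=np.where(mm[100:170,350:410]>0); print(nm,len(ys),xs.mean()+350,ys.mean()+100)
# knob/disc in wrist
g=cv2.cvtColor(f['color'],cv2.COLOR_BGR2GRAY); P=proj(f,cyl(511.5,-361.8,107,10,20)); lo=P.min(0).astype(int)-25; hi=P.max(0).astype(int)+25; print('pred knob',P.min(0),P.max(0))
m=(g[lo[1]:hi[1],lo[0]:hi[0]]<24).astype(np.uint8); n,l,st,c=cv2.connectedComponentsWithStats(m)
for i in range(1,n):
  if st[i,4]>100:
    ys,xs=np.where(l==i); cc=cen(cv2.convexHull(np.c_[xs+lo[0],ys+lo[1]].astype(np.float32))); print(st[i],cc,fitcyl([(f,cc)],10,20,np.array([511.,-361,0]),107)[0][:2])
"
```

```text
[ 0.97308655 -0.56035187  0.09092753] [ 481.83759627 -254.71157124  185.75225947]
side2 100 171.86
yel 161 380.2298136645963 133.77639751552795
grn 128 379.1328125 148.3359375
side4 98 172.0204081632653
yel 163 380.60736196319016 133.5521472392638
grn 129 379.4186046511628 148.31007751937983
pred knob [477.66262944 235.16329484] [525.77671368 277.18209848]
[  29   27   44   38 1117] [ 502.91372036  255.75425578 1145.5       ] [ 511.92523826 -362.40498798]
```

The button has sprung back, the stack hasn't moved, and the cover sits within 1 mm of the plate's centre. Handing in.

```bash
python3 -c "
from station import close_job
print(close_job())"
```

```text
the job is handed in; nothing more can be done
None
```

I stacked the green, red and yellow dishes on the plate, each with its own tablet, put the grey cover on top, pressed the start button fully, and handed the job in at about 69 s. The last camera measurements put the cover about 1 mm off centre and the button released; hand-in returned no verdict.

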